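Open the push-latch hatch and take out the filter cassette

ROBOT

A 6-joint arm with a two-finger parallel gripper is mounted at the origin on the work surface. World frame = base frame: x ahead of the robot, y to its left, z up, the work surface at z = 0. Lengths are in mm, angles in degrees, forces in N, time in s.
With the tool pointing down it reaches from about 300 to 850 mm from the base axis. Payload 4.2 kg.
Tool frame: the origin (TCP) lies at the very end of the fingers, on their centre line; the grasp point (between the pads) lies 19 mm behind it; z points along the fingers, y is the direction in which the jaws open and shut (so a half turn about z gives the same grasp; the last joint's range is limited). The gripper opens to 91 mm and grips with 3 to 60 N. Pads are 32 mm wide; open, the fingers measure 118 mm over their backs; the gripper's body (76 mm by 178 mm) begins 60 mm behind the grasp point.
Start: joints at [-1.146, 18.312, 89.639, -0, 72.044, -1.146], TCP at [575.016, 0, 213.976] pointing down, gripper open.
Joint ranges: [-177.97, 177.97], [-48.28, 115.42], [12.27, 149.76], [-77.06, 257.06], [2.81, 150.46], [-146.56, 146.56]. Speed limits (degrees/s): [147.25, 147.25, 180, 180, 180, 180].

INTERFACE

Orientations are given as [roll, pitch, yaw] about the fixed x, y, z axes, in that order (R = Rz(yaw) Ry(pitch) Rx(roll)).
In Python, from workcell import env gives the robot as it stands. The module is installed in compiled form; this text tells all that it offers.
- The arm moves only by the tool arm_command, never from a script. Its argument "targets" is a list of rows, each a list of 5 numbers: the closure, from 0 (fully open) to 1 (shut), then the shift along the tool's x, y, z each as a share of 50 cm, from -1 to 1, then the turn about the tool's z as a share of pi/4 rad, from -1 to 1. A call has 1 to 8 rows; each row is the pose to reach, as a shift and turn from the pose measured when the call began, along the tool's axes at that moment; what a row does not reach only later rows make up. A row lasts 1/12 s, in which the tool goes at most 41.7 mm and 7.16 degrees, less where a joint would pass 70% of its speed; a pose out of reach is approached as far as the arm can. A call with a number of a shift or a turn outside -1 to 1 is refused whole. A call with a gripper value outside its range is refused whole. The fingers move at their own pace and stop on an object; "squeeze" is the grip in N (left out, the last holds). Time passes only in rows, so rows that repeat a pose let the fingers close. It gives the time, the measured TCP pose, the force and the opening at its end, in the units of the state.
- env.state(): the state, without advancing time (a new reading comes with each control period).
- env.grab_frame(name): name is "scene" or "side" or "wrist"; returns the picture (480x640x3 uint8, red, green, blue); there is no depth.
- env.camera_params(name): a dict with "camera_matrix" (3x3 intrinsics, pixels), "R" (3x3) and "t" (3): a world point X has camera coordinates R X + t; the wrist camera has in their place "hand_eye" (4x4, takes a point from camera to tool coordinates, whose origin is the TCP and whose axes are the flange's). Camera axes: x right, y down, z forward; pixel columns grow to the right and rows downward; lengths in mm; the calibration is good to about 2 mm. A picture is of the moment at which its call begins: read the wrist's pose just before it. camera_params takes no time and is no camera call.
- env.job_done(): hands the job in, once; it reports no verdict.
The state is a dict: "time_s": time; "qpos": joint angles; "qvel": joint speeds; "effort": joint torques, N m; "ee_pos": TCP position; "ee_rot": TCP orientation; "force": force on the tool from outside, world axes, zero at the start; "torque": the same for the moment, N m; "gripper_width": finger opening in mm.
Only numpy, scipy, OpenCV 4.12 (cv2) and the standard library are available. Lean on these libraries where they do the work, as an engineer would, in place of code of your own. Each camera call takes 0.05 s, during which the arm holds its last target.

TASK

Press the near edge of the instrument's sloping hatch until its touch latch clicks, then keep your finger on it and let the sprung hatch come up under control, never flying open, until it is fully open. Lift the filter cassette out of the bay and set it down gently, upright, in the empty shallow steel tray, without dropping it; leave the hatch open and the other things on the bench where they are.

Things in the scene. Friction and masses are not known exactly. Their poses are not given: they have to be found in the camera images.
- console: White fixed instrument, 210 (x) x 250 mm (y), origin: centre of underside, on the bench; x from its low front (robot side) to its rear housing (175 mm high), z up. Front wall 70 mm high; the face between rises at 28 deg to the rear, under a grey hatch. Below the hatch an open bay: floor 30 mm above the bench, x -93 to +47, y -80 to +80 mm.
- hatch (a joint): Hatch angle, rad: 0 latched, grows as its near edge rises, 1.4 fully open at its stop, negative pressed in (stop -0.05). Pressed to about -0.035 (5 mm at the press point, about 10 N) the latch lets go; as the finger backs off a spring drives the hatch up (3 to 4 N on the finger) and holds it open. Let go, it flies up at over 2.5 rad/s: keep it slower, up to the stop.
- hatch_hinge (a point): On the hinge axis, middle of the hatch's upper (rear) edge; console x +42, z 147 mm. Turns with the hatch: y along the hinge, -x to the free edge, z out of the outer face (closed: 28 deg from vertical, to the front). Panel 150 x 200 x 6 mm (z 0 to 6). Open, it leans over the bay, edge 265 mm up, blocking a vertical gripper: reach in tilted about 28 deg, square to the slope.
- hatch_press (a point): Press point on the outer face of the hatch, middle of a dark strip 20 x 80 mm, 22 mm from the free edge, 128 mm from the hinge. Axes as hatch_hinge; z out of the face.
- cassette: White rectangular filter cassette, loose, 40 mm (x) x 30 mm (y) x 55 mm high, 0.08 to 0.17 kg, standing on the bay's floor, hidden until the hatch is open. Origin: centre of its underside; z up. The grip is across its 30 mm (y), on the flat sides.
- tray: Empty shallow rectangular steel tray on the bench, fixed, 170 mm (x) x 140 mm (y) outside, 30 mm high, walls and floor 4 mm. Origin: centre of its underside.
- vial_rack: Bystander, fixed: grey block 120 x 100 x 35 mm with small capped vials to 54 mm high. Origin: centre of underside.
- wrench: Bystander: steel wrench 130 mm long lying on the bench, origin under its middle.
- beaker: Bystander: glass beaker 64 mm across, 75 mm high, origin under its centre.
- jar: Bystander: amber jar 60 mm across, 70 mm high, origin under its centre.
- cap: Bystander: loose blue screw cap 40 mm across, 22 mm high, origin under its centre.

How it is judged:
By the outcome, as a careful person would: the job done as asked, in the order asked, and still so for the second after the job is handed in, with the robot touching nothing.
It also fails if it takes over 67 s, if anything falls off the work surface, if the arm or the gripper's body presses on something with over 40 N, if the wrist force passes 120 N, or if a joint passes its speed limit or range.

## Working session

There is one attempt and no reset: what is moved stays moved. The work goes in short steps, Python scripts to look and compute and a tool call to move; the robot and the scene stay as the last step left them, time stands still between calls to the robot, and variables do not carry over. Pictures are saved under pics/ and viewed, and the job is handed in when it is done.

Besides the shell and the picture viewer there is one more tool, called after "Call:" as name([rows], argument=value, ...), one row to a line, values as JSON. arm_command: Moves the arm, as the interface text tells. Shift numbers are shares of 50 cm and turn numbers shares of pi/4 rad, none past 1 either way. Its arguments: {"type":"object","properties":{"targets":{"type":"array"},"squeeze":{"type":"number"}},"required":["targets"]}

```bash
mkdir -p pics; ls; python3 - <<'E'
from workcell import env
import cv2
s=env.state()
for k,v in s.items(): print(k,v)
for n in ["scene","side","wrist"]:
    print(n,{k:(v.tolist() if hasattr(v,'tolist') else v) for k,v in env.camera_params(n).items()})
for n in ["scene","side","wrist"]:
    cv2.imwrite(f"pics/{n}0.png",cv2.cvtColor(env.grab_frame(n),cv2.COLOR_RGB2BGR))
E
```

```text
pics
time_s 0.0
qpos [-1.14642567e+00  1.83512134e+01  8.97058471e+01 -1.35481345e-03
  7.20440817e+01 -1.14491058e+00]
qvel [-0.01017397 -0.07252639 -0.00113927 -0.08668897  0.05344931  0.04141862]
effort [-5.01459035e-04 -4.12465632e+01 -2.31973493e+01  7.28826877e-02
  4.58198413e-02 -1.41870069e-04]
ee_pos [ 5.74496261e+02 -1.82351294e-03  2.13128360e+02]
ee_rot [-1.79898852e+02 -7.33103565e-04  8.99989031e+01]
force [-0.27616938  0.47293708  0.83532918]
torque [ 0.03365035  0.06108236 -0.00485127]
gripper_width 91.32963240875772
scene {'camera_matrix': [[565.5219046550917, 0.0, 305.33865909543204], [0.0, 565.5219046550917, 240.03151460143008], [0.0, 0.0, 1.0]], 'R': [[0.8594551180674381, 0.5112111600860005, -0.00022322905556341322], [0.35332864186851015, -0.5943363594000833, -0.722442497871221], [-0.3694533405763708, 0.6208280290858175, -0.6914309708411819]], 't': [-503.19224393040025, -98.76495031725528, 1588.8406015256955]}
side {'camera_matrix': [[546.4966496930049, 0.0, 311.13018302070634], [0.0, 546.4966496930049, 234.26561840022808], [0.0, 0.0, 1.0]], 'R': [[-0.9682510820194656, -0.24914235499757167, -0.02044331466270404], [-0.16005843463166985, 0.6806989442396056, -0.7148637945891133], [0.19201859199409274, -0.6888955176638548, -0.6989648246308651]], 't': [577.3869327190636, 175.34869661328273, 998.256940613318]}
wrist {'camera_matrix': [[375.0626952196972, 0.0, 318.30473727561986], [0.0, 375.0626952196972, 236.52828573009754], [0.0, 0.0, 1.0]], 'hand_eye': [[-6.935502752978088e-05, -0.9551109179146532, -0.2962484255993729, 84.33397864474391], [0.999999717685633, -0.0002878978261646532, 0.0006940774407420477, -0.13415534599225953], [-0.0007482102192657859, -0.2962482938264264, 0.9551106682402817, -171.33500448107063], [0.0, 0.0, 0.0, 1.0]]}
```

View pics/scene0.png

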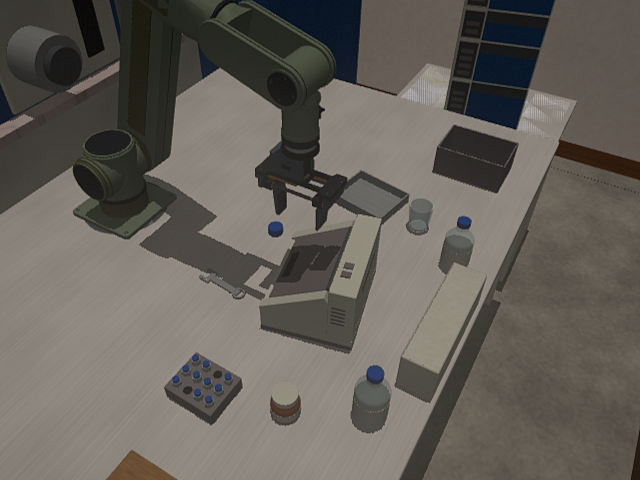

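View pics/side0.png

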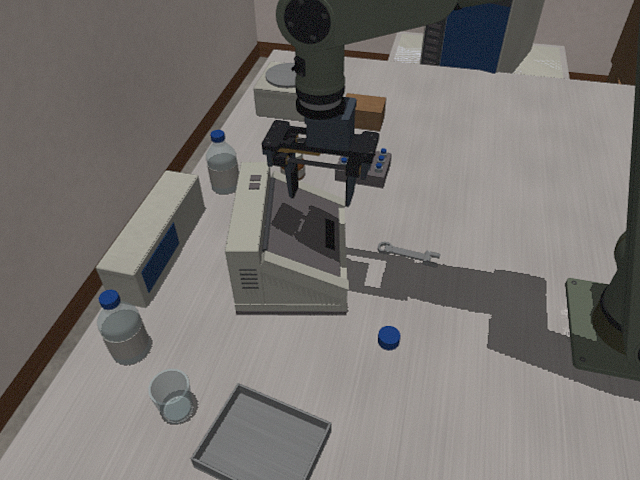

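View pics/wrist0.png

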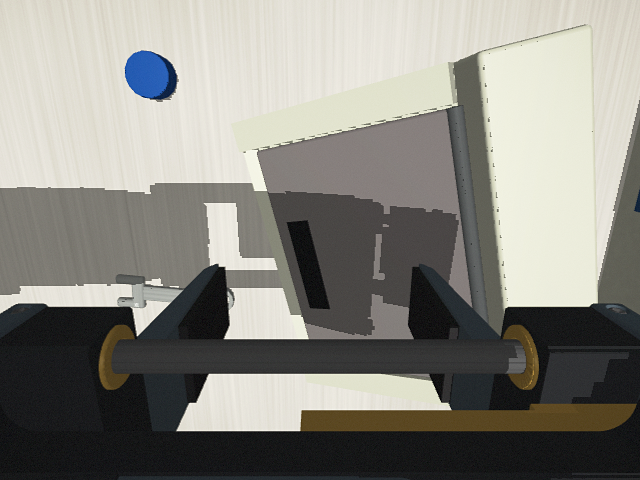

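The scene view shows the console at about (320,280), the tray at (365,195), the cap at (275,228), the wrench at (222,285) and the beaker at (420,215). The side view has the strip at (330,235) and the tray at (262,440). Next I'll zoom in for corner pixels.

```bash
python3 - <<'E'
import cv2
a=cv2.imread('pics/scene0.png');b=cv2.imread('pics/side0.png')
cv2.imwrite('pics/c1.png',cv2.resize(a[200:360,240:400],None,fx=3.75,fy=3.75,interpolation=cv2.INTER_CUBIC))
cv2.imwrite('pics/c2.png',cv2.resize(b[150:320,210:380],None,fx=3.5,fy=3.5,interpolation=cv2.INTER_CUBIC))
E
```

```text
(no output)
```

View pics/c1.png

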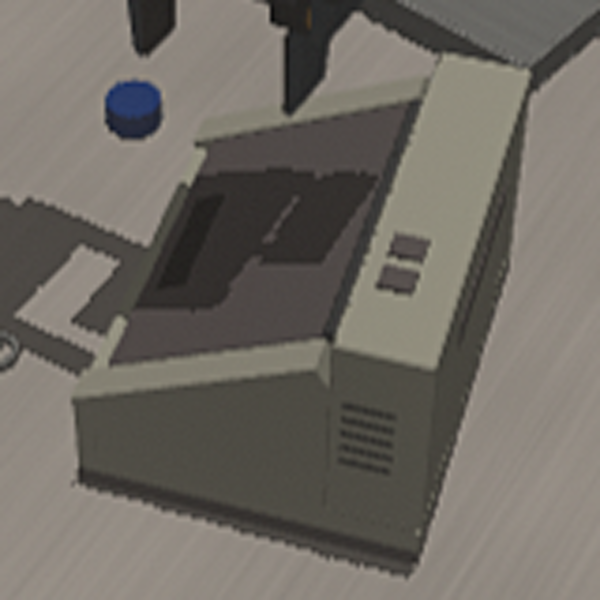

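View pics/c2.png

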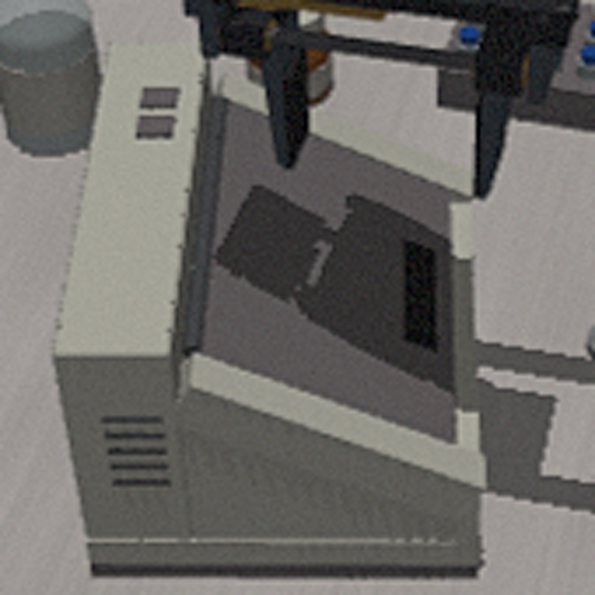

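```bash
cat > h.py <<'E'
from workcell import env
import numpy as np, cv2
from scipy.spatial.transform import Rotation as Rot
from scipy.optimize import least_squares
def st(): return env.state()
def toolT(s=None):
    s=s or env.state(); T=np.eye(4); T[:3,:3]=Rot.from_euler('xyz',s['ee_rot'],degrees=True).as_matrix(); T[:3,3]=s['ee_pos']; return T
def cam(n,T=None):
    p=env.camera_params(n);K=np.array(p['camera_matrix'])
    if n=='wrist':
        C=np.linalg.inv((toolT() if T is None else T)@np.array(p['hand_eye'])); return K,C[:3,:3],C[:3,3]
    return K,np.array(p['R']),np.array(p['t'])
def proj(c,X):
    K,R,t=c; x=(K@(R@np.atleast_2d(X).T+t[:,None])); return (x[:2]/x[2]).T
def ray(c,uv,z):
    K,R,t=c; d=R.T@np.linalg.inv(K)@np.r_[uv,1]; o=-R.T@t; return o+d*(z-o[2])/d[2]
def pic(n,name):
    f=env.grab_frame(n); cv2.imwrite(f'pics/{name}.png',cv2.cvtColor(f,cv2.COLOR_RGB2BGR)); return f
def Tc(p):
    T=np.eye(4);T[:3,:3]=Rot.from_euler('z',p[2]).as_matrix();T[:2,3]=p[:2];return T
def ap(T,X): return np.atleast_2d(X)@T[:3,:3].T+T[:3,3]
E
python3 - <<'E'
from h import *
sc,sd,wr=cam('scene'),cam('side'),cam('wrist')
a=np.radians(28)
hin=np.array([42,0,147.]); prs=hin+128*np.array([-np.cos(a),0,-np.sin(a)])+6*np.array([-np.sin(a),0,np.cos(a)])
print(prs)
O=[(sc,(-105,-125,0),(261.3,328.8)),(sc,(105,-125,0),(349.9,353.3)),(sc,(105,-125,175),(356.3,298.7)),(sc,(105,125,175),(381.3,218.7)),(sc,(-105,-125,70),(259.7,306.1)),
(sd,(105,125,0),(236.3,314.3)),(sd,(-105,125,0),(346.6,314.6)),(sd,(-105,125,70),(348.3,289.1)),(sd,(105,125,175),(226,251.4)),(sd,(105,-125,175),(240.9,162.9)),
(sc,prs,(291.5,264.5)),(sd,prs,(330,233.7)),(wr,prs,(308,265))]
f=lambda p:np.concatenate([proj(c,ap(Tc(p),X))[0]-uv for c,X,uv in O])
r=least_squares(f,[650,0,0.],x_scale=[1,1,.01],loss='soft_l1')
print(r.x,np.degrees(r.x[2]));print(f(r.x).reshape(-1,2).round(1))
for fh in (prs,hin): print(ap(Tc(r.x),fh))
E
python3 - <<'E'
import cv2
a=cv2.imread('pics/scene0.png');b=cv2.imread('pics/side0.png')
cv2.imwrite('pics/c3.png',cv2.resize(a[160:240,320:440],None,fx=5,fy=5,interpolation=cv2.INTER_CUBIC))
cv2.imwrite('pics/c4.png',cv2.resize(b[360:480,180:340],None,fx=4,fy=4,interpolation=cv2.INTER_CUBIC))
E
```

```text
[-73.83412126   0.          92.20532552]
[ 6.36970742e+02 -1.41874628e+01  2.38874420e-01] 13.686496110421785
[[-0.1 -2.2]
 [ 1.5 -4.1]
 [ 0.1 -1.8]
 [ 0.5 -2. ]
 [-0.3  0.7]
 [ 0.2 -0.6]
 [ 0.1 -1.1]
 [-0.7  0.7]
 [-1.5 -1.3]
 [-0.7 -2.3]
 [-0.8 -1.3]
 [-0.3 -0.8]
 [-0.9  0.4]]
[[565.23314696 -31.65729209  92.20532552]]
[[677.77814824  -4.24987823 147.        ]]
```

View pics/c3.png

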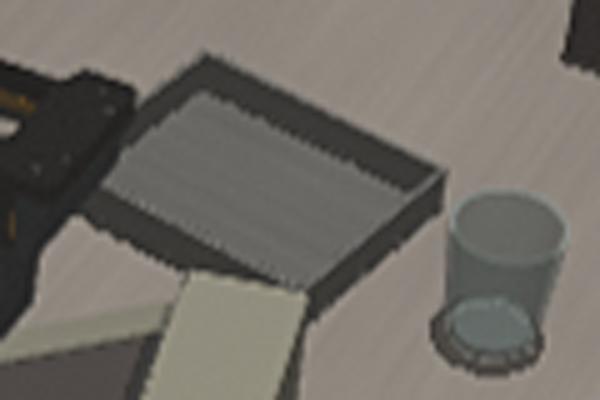

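View pics/c4.png

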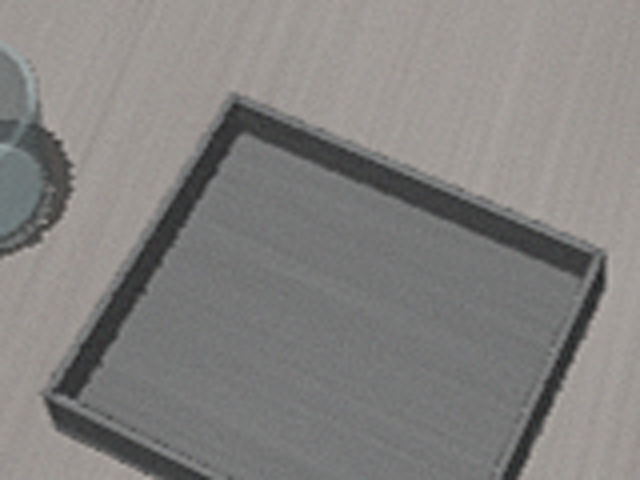

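Call:
arm_command([
  [1,-0.02,-0.01,0,-0.15],
  [1,-0.04,-0.02,0,-0.3],
  [1,-0.068,-0.036,0.02,-0.46],
  [1,-0.068,-0.036,0.04,-0.62],
  [1,-0.068,-0.036,0.06,-0.77],
  [1,-0.068,-0.036,0.08,-0.92],
  [1,-0.068,-0.036,0.1,-1],
  [1,-0.068,-0.036,0.1,-1],
], squeeze=20)

```text
time_s: 0.82
ee_pos: [555.0, -34.0, 161.1]
ee_rot: [-179.8, -0.3, 135.0]
force: [-0.8, 0.1, 0.2]
gripper_width: 40.8
```

```bash
cat >> h.py <<'E'
CON=np.array([637.0,-14.2,0.2389])
def panel(th,r):
    b=np.radians(28)-th; return np.array([42,147.])+r*np.array([-np.cos(b),-np.sin(b)])+6*np.array([-np.sin(b),np.cos(b)])
FLAT=np.radians(28)
def tipxz(th,w=16):
    if th<FLAT:
        r=np.interp(th,[0,FLAT],[120,106]); p=panel(th,r); return p-[w,0]
    r=np.interp(th,[FLAT,1.4],[138,134]); p=panel(th,r); return p+[w,0]
def tipw(th,w=16,dn=0):
    p=tipxz(th,w); return ap(Tc(CON),[p[0],0,p[1]-dn])[0]
def rel(Xw,s=None):
    T=toolT(s); return ((np.atleast_2d(Xw)-T[:3,3])@T[:3,:3]/500).round(4)
def show(s=None):
    s=s or env.state(); print('t',round(s['time_s'],2),'pos',np.round(s['ee_pos'],1),'rot',np.round(s['ee_rot'],2),'F',np.round(s['force'],1),'w',round(s['gripper_width'],1),'q',np.round(s['qpos'],1))
E
python3 - <<'E'
from h import *
show()
print(tipw(0),tipw(1.4))
sd,sc=cam('side'),cam('scene')
# tray
O=[(sd,(85,-70,30),(238.75,383.75)),(sd,(-85,-70,30),(331.25,423)),(sd,(85,70,30),(191.75,459.25)),(sc,(-85,70,30),(361,170.4)),(sc,(85,70,30),(409,194.4))]
for c,X,uv in O: print(X,ray(c,uv,30).round(0))
E
```

```text
t 0.82 pos [555.  -34.  161.1] rot [-179.77   -0.26  135.04] F [-0.8  0.1  0.2] w 40.8 q [ -4.7  19.   96.6  -0.   64.7 -49.7]
[556.58023719 -33.786325    95.96109802] [618.18822541 -18.78162917 256.57724361]
(85, -70, 30) [645. 288.  30.]
(-85, -70, 30) [481. 319.  30.]
(85, 70, 30) [670. 424.  30.]
(-85, 70, 30) [511. 444.  30.]
(85, 70, 30) [676. 413.  30.]
```

Call:
arm_command([
  [1,0,0,0.01,-0.15],
  [1,0,0,0.02,-0.3],
  [1,0,0,0.03,-0.46],
  [1,0,0,0.04,-0.62],
  [1,0,0,0.05,-0.77],
  [1,0,0,0.06,-0.92],
  [1,0,0,0.07,-1],
  [1,0,0,0.075,-1],
])

```text
time_s: 1.48
ee_pos: [554.6, -33.9, 123.4]
ee_rot: [180.0, -0.4, -180.0]
force: [0.3, 0.4, 0.1]
gripper_width: 0.6
```

Call:
arm_command([
  [1,0,0,0,-0.15],
  [1,0,0,0,-0.3],
  [1,0,0,0,-0.31],
  [1,0,0,0,-0.31],
])

```text
time_s: 1.82
ee_pos: [554.9, -33.9, 123.8]
ee_rot: [179.9, -0.3, -166.3]
force: [-0.2, -0.3, -0.3]
gripper_width: 0.5
```

```bash
python3 - <<'E'
from h import *
show(); print(rel([tipw(0,dn=-5),tipw(0,dn=0),tipw(0,dn=5)]))
pic('wrist','w1'); pic('side','s1')
E
```

```text
t 1.82 pos [554.9 -33.9 123.8] rot [ 179.9    -0.33 -166.3 ] F [-0.2 -0.3 -0.3] w 0.5 q [  -4.7   20.9   99.6   -0.    59.8 -108.4]
[[-0.0037 -0.0007  0.0456]
 [-0.0037 -0.0007  0.0556]
 [-0.0038 -0.0007  0.0656]]
```

View pics/w1.png

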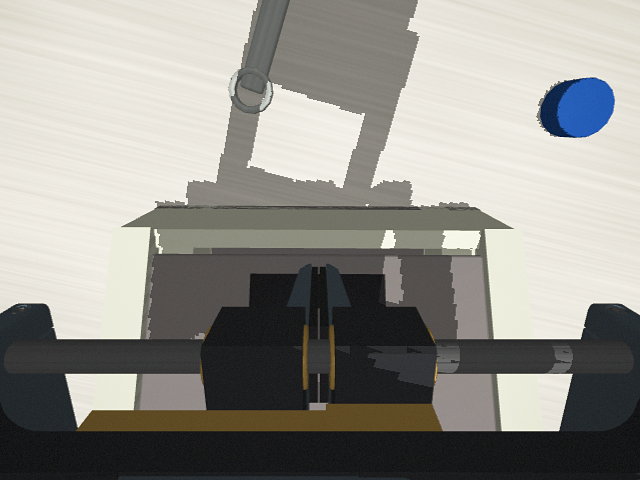

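View pics/s1.png

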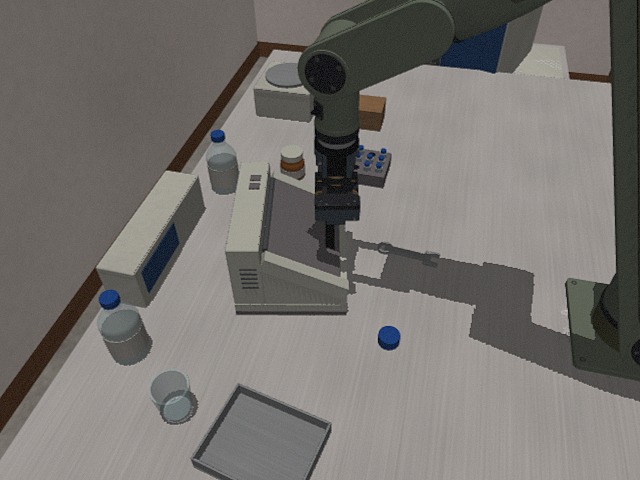

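Seen from the wrist, the closed fingers are centred on the dark strip (columns 250–385, rows 275–300), with nothing in the way. Next I descend to contact.

Call:
arm_command([
  [1,-0.004,0,0.02,0],
  [1,-0.004,0,0.04,0],
  [1,-0.004,0,0.05,0],
  [1,-0.004,0,0.054,0],
  [1,-0.004,0,0.054,0],
])

```text
time_s: 2.33
ee_pos: [555.7, -33.3, 95.8]
ee_rot: [179.8, -0.5, -166.3]
force: [-2.6, 0.3, 1.8]
gripper_width: 0.5
```

Call:
arm_command([
  [1,0,0,0.004,0],
  [1,0,0,0.004,0],
])

```text
time_s: 2.5
ee_pos: [556.0, -33.3, 93.9]
ee_rot: [179.8, -0.4, -166.3]
force: [-0.8, 0.4, 2.4]
gripper_width: 0.5
```

Call:
arm_command([
  [1,0,0,0.004,0],
  [1,0,0,0.004,0],
])

```text
time_s: 2.67
ee_pos: [556.7, -33.1, 92.6]
ee_rot: [179.9, -0.3, -166.3]
force: [-1.0, 0.8, 6.2]
gripper_width: 0.0
```

Call:
arm_command([
  [1,0,0,0.004,0],
  [1,0,0,0.004,0],
])

```text
time_s: 2.83
ee_pos: [557.1, -33.0, 91.7]
ee_rot: [179.9, -0.2, -166.3]
force: [-2.0, 0.6, 6.9]
gripper_width: 0.3
```

```bash
python3 -c "
from h import *
show()"
```

```text
t 2.83 pos [557.1 -33.   91.7] rot [ 179.88   -0.24 -166.29] F [-2.   0.6  6.9] w 0.3 q [  -4.6   23.   101.7    0.    55.6 -108.3]
```

Call:
arm_command([
  [1,0,0,0.005,0],
  [1,0,0,0.005,0],
])

```text
time_s: 3.0
ee_pos: [557.7, -32.9, 90.4]
ee_rot: [179.9, -0.1, -166.3]
force: [-2.1, 0.7, 7.8]
gripper_width: 0.3
```

Call:
arm_command([
  [1,0,0,0.005,0],
  [1,0,0,0.005,0],
])

```text
time_s: 3.17
ee_pos: [558.3, -32.8, 89.3]
ee_rot: [179.9, -0.0, -166.3]
force: [-2.6, 0.2, 9.9]
gripper_width: 0.4
```

Call:
arm_command([
  [1,0,0,0.005,0],
  [1,0,0,0.005,0],
])

```text
time_s: 3.33
ee_pos: [558.5, -32.7, 88.9]
ee_rot: [179.9, 0.1, -166.3]
force: [-3.9, 0.5, 14.6]
gripper_width: 0.4
```

```bash
python3 -c "
from h import *
show();pic('wrist','w2')"
```

```text
t 3.33 pos [558.5 -32.7  88.9] rot [ 1.7994e+02  8.0000e-02 -1.6631e+02] F [-3.9  0.5 14.6] w 0.4 q [-4.600e+00  2.310e+01  1.020e+02  1.000e-01  5.490e+01 -1.083e+02]
```

View pics/w2.png

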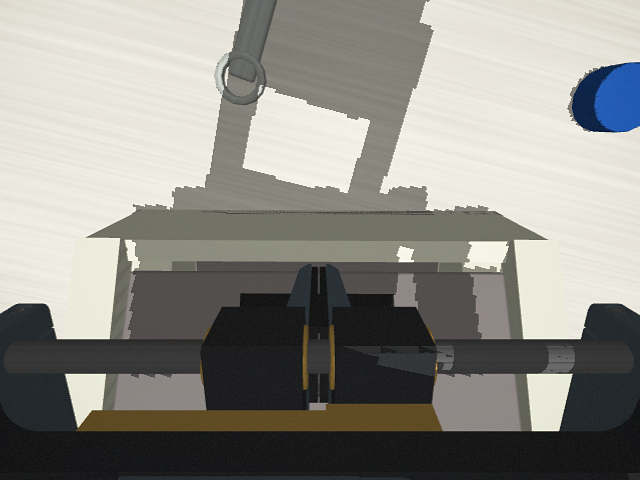

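```bash
cat >> h.py <<'E'
def plan(ths,w=16,dn=0):
    show(); print(np.c_[ths,rel([tipw(t,w,dn) for t in ths]).round(3)])
E
python3 -c "
from h import *
plan([-.03,-.01,.01,.03,.05,.07,.09,.11])"
```

```text
t 3.38 pos [558.5 -32.7  88.9] rot [ 1.7994e+02  8.0000e-02 -1.6631e+02] F [-3.6 -0.1 13.6] w 0.2 q [-4.600e+00  2.310e+01  1.020e+02  1.000e-01  5.490e+01 -1.083e+02]
[[-0.03   0.001 -0.001 -0.008]
 [-0.01   0.003 -0.001 -0.012]
 [ 0.01   0.005 -0.001 -0.017]
 [ 0.03   0.006 -0.001 -0.022]
 [ 0.05   0.006 -0.001 -0.026]
 [ 0.07   0.007 -0.001 -0.031]
 [ 0.09   0.008 -0.001 -0.036]
 [ 0.11   0.008 -0.001 -0.041]]
```

Call:
arm_command([
  [1,0.001,0,-0.008,0],
  [1,0.003,0,-0.012,0],
  [1,0.005,0,-0.017,0],
  [1,0.006,0,-0.022,0],
  [1,0.006,0,-0.026,0],
  [1,0.007,0,-0.031,0],
])

```text
time_s: 3.88
ee_pos: [554.5, -33.6, 104.1]
ee_rot: [179.9, 0.0, -166.3]
force: [-2.9, -0.5, 1.0]
gripper_width: 0.3
```

```bash
python3 -c "
from h import *
plan(np.arange(.11,.4,.03))"
```

```text
t 3.88 pos [554.5 -33.6 104.1] rot [ 1.7992e+02  1.0000e-02 -1.6631e+02] F [-2.9 -0.5  1. ] w 0.3 q [-4.700e+00  2.190e+01  1.014e+02  1.000e-01  5.680e+01 -1.084e+02]
[[ 0.11   0.    -0.001 -0.01 ]
 [ 0.14   0.001 -0.001 -0.018]
 [ 0.17   0.001 -0.001 -0.025]
 [ 0.2    0.001 -0.001 -0.032]
 [ 0.23   0.001 -0.001 -0.039]
 [ 0.26   0.    -0.001 -0.046]
 [ 0.29  -0.    -0.001 -0.053]
 [ 0.32  -0.001 -0.001 -0.06 ]
 [ 0.35  -0.002 -0.001 -0.067]
 [ 0.38  -0.003 -0.001 -0.074]]
```

```bash
python3 -c "
from h import *
pic('wrist','w3');f=pic('side','s3');show()
import cv2
b=cv2.imread('pics/s3.png');cv2.imwrite('pics/s3c.png',cv2.resize(b[150:320,210:380],None,fx=3.5,fy=3.5))"
```

```text
t 3.98 pos [555.  -33.6 104.6] rot [ 1.7994e+02  7.0000e-02 -1.6631e+02] F [-2.1 -0.3  0.9] w 0.4 q [-4.700e+00  2.190e+01  1.013e+02  1.000e-01  5.680e+01 -1.084e+02]
```

View pics/s3c.png

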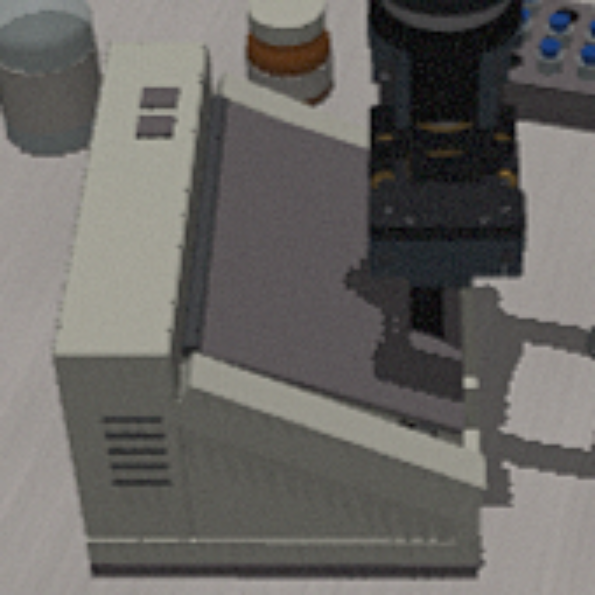

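View pics/w3.png

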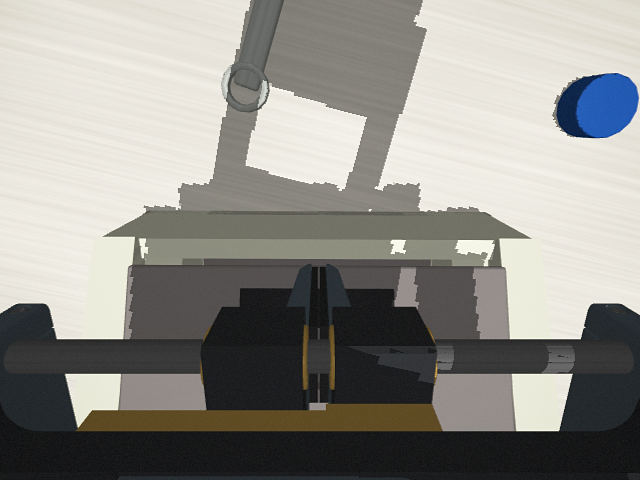

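The hatch has unlatched and is following the finger: the side view shows its free edge lifted off the frame at about (345,272). Carrying on slowly.

Call:
arm_command([
  [1,0.001,0,-0.01,0],
  [1,0.002,0,-0.017,0],
  [1,0.002,0,-0.024,0],
  [1,0.002,0,-0.031,0],
  [1,0.002,0,-0.038,0],
  [1,0.001,0,-0.045,0],
  [1,0.001,0,-0.052,0],
  [1,0,0,-0.059,0],
])

```text
time_s: 4.65
ee_pos: [555.2, -33.7, 134.6]
ee_rot: [180.0, 0.1, -166.3]
force: [-2.0, -0.6, 2.9]
gripper_width: 0.1
```

```bash
python3 -c "
from h import *
plan(np.arange(.33,.65,.03))"
```

```text
t 4.65 pos [555.2 -33.7 134.6] rot [ 1.7995e+02  1.1000e-01 -1.6632e+02] F [-2.  -0.6  2.9] w 0.1 q [-4.700e+00  2.020e+01  9.910e+01  1.000e-01  6.070e+01 -1.084e+02]
[[ 0.33   0.    -0.001 -0.002]
 [ 0.36  -0.001 -0.001 -0.008]
 [ 0.39  -0.002 -0.001 -0.015]
 [ 0.42  -0.004 -0.001 -0.022]
 [ 0.45  -0.006 -0.001 -0.028]
 [ 0.48  -0.008 -0.001 -0.035]
 [ 0.51  -0.009 -0.001 -0.043]
 [ 0.54  -0.01  -0.001 -0.051]
 [ 0.57  -0.011 -0.001 -0.059]
 [ 0.6   -0.012 -0.001 -0.067]
 [ 0.63  -0.014 -0.001 -0.075]]
```

Call:
arm_command([
  [1,-0.001,0,-0.007,0],
  [1,-0.002,0,-0.014,0],
  [1,-0.004,0,-0.021,0],
  [1,-0.006,0,-0.028,0],
  [1,-0.008,0,-0.035,0],
  [1,-0.009,0,-0.043,0],
  [1,-0.01,0,-0.051,0],
  [1,-0.011,0,-0.058,0],
])

```text
time_s: 5.32
ee_pos: [560.8, -32.3, 164.1]
ee_rot: [180.0, 0.1, -166.3]
force: [-0.4, 0.1, 1.7]
gripper_width: 0.7
```

```bash
python3 -c "
from h import *
plan(np.arange(.54,.9,.03))"
```

```text
t 5.32 pos [560.8 -32.3 164.1] rot [ 1.7996e+02  1.4000e-01 -1.6631e+02] F [-0.4  0.1  1.7] w 0.7 q [-4.500e+00  1.910e+01  9.600e+01  1.000e-01  6.480e+01 -1.082e+02]
[[ 0.54   0.002 -0.001  0.008]
 [ 0.57   0.001 -0.001 -0.   ]
 [ 0.6   -0.001 -0.001 -0.008]
 [ 0.63  -0.002 -0.001 -0.016]
 [ 0.66  -0.004 -0.001 -0.024]
 [ 0.69  -0.006 -0.001 -0.032]
 [ 0.72  -0.009 -0.001 -0.04 ]
 [ 0.75  -0.012 -0.001 -0.048]
 [ 0.78  -0.014 -0.001 -0.056]
 [ 0.81  -0.018 -0.001 -0.063]
 [ 0.84  -0.021 -0.001 -0.071]
 [ 0.87  -0.024 -0.001 -0.078]]
```

```bash
python3 -c "
from h import *
pic('side','s4')
b=cv2.imread('pics/s4.png');cv2.imwrite('pics/s4c.png',cv2.resize(b[150:320,210:380],None,fx=3.5,fy=3.5))"
```

```text
(no output)
```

View pics/s4c.png

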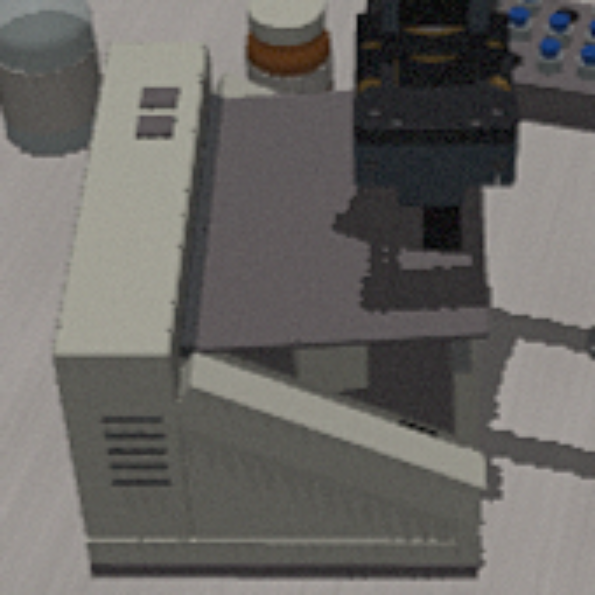

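Call:
arm_command([
  [1,-0.001,0,-0.008,0],
  [1,-0.002,0,-0.016,0],
  [1,-0.004,0,-0.024,0],
  [1,-0.006,0,-0.032,0],
  [1,-0.009,0,-0.04,0],
  [1,-0.012,0,-0.048,0],
  [1,-0.014,0,-0.056,0],
  [1,-0.018,0,-0.063,0],
])

```text
time_s: 6.03
ee_pos: [570.1, -30.2, 196.8]
ee_rot: [180.0, 0.2, -166.3]
force: [-0.7, 0.2, 1.1]
gripper_width: 0.4
```

```bash
python3 -c "
from h import *
plan(np.arange(.78,1.15,.03))"
```

```text
t 6.03 pos [570.1 -30.2 196.8] rot [ 179.98    0.23 -166.32] F [-0.7  0.2  1.1] w 0.4 q [-4.20e+00  1.85e+01  9.20e+01  1.00e-01  6.94e+01 -1.08e+02]
[[ 7.80e-01  5.00e-03 -1.00e-03  1.00e-02]
 [ 8.10e-01  2.00e-03 -1.00e-03  2.00e-03]
 [ 8.40e-01 -2.00e-03 -0.00e+00 -6.00e-03]
 [ 8.70e-01 -5.00e-03 -0.00e+00 -1.30e-02]
 [ 9.00e-01 -9.00e-03 -0.00e+00 -2.00e-02]
 [ 9.30e-01 -1.30e-02 -0.00e+00 -2.70e-02]
 [ 9.60e-01 -1.70e-02 -0.00e+00 -3.40e-02]
 [ 9.90e-01 -2.10e-02 -0.00e+00 -4.10e-02]
 [ 1.02e+00 -2.60e-02 -0.00e+00 -4.80e-02]
 [ 1.05e+00 -3.10e-02 -0.00e+00 -5.50e-02]
 [ 1.08e+00 -3.60e-02 -0.00e+00 -6.10e-02]
 [ 1.11e+00 -4.10e-02 -0.00e+00 -6.70e-02]
 [ 1.14e+00 -4.60e-02 -0.00e+00 -7.40e-02]]
```

Call:
arm_command([
  [1,-0.002,0,-0.006,0],
  [1,-0.005,0,-0.013,0],
  [1,-0.009,0,-0.02,0],
  [1,-0.013,0,-0.027,0],
  [1,-0.017,0,-0.034,0],
  [1,-0.021,0,-0.041,0],
])

```text
time_s: 6.53
ee_pos: [580.4, -27.7, 217.8]
ee_rot: [180.0, 0.2, -166.3]
force: [0.0, -0.8, 2.3]
gripper_width: 0.4
```

```bash
python3 -c "
from h import *
pic('side','s5')
plan(np.arange(.96,1.4,.03))
b=cv2.imread('pics/s5.png');cv2.imwrite('pics/s5c.png',cv2.resize(b[110:280,210:380],None,fx=3.5,fy=3.5))"
```

```text
t 6.58 pos [581.2 -27.6 218.5] rot [-180.      0.34 -166.31] F [0.4 0.4 2.9] w 0.7 q [-3.900e+00  1.860e+01  8.850e+01  1.000e-01  7.250e+01 -1.076e+02]
[[ 0.96   0.006 -0.     0.009]
 [ 0.99   0.002 -0.     0.002]
 [ 1.02  -0.003 -0.    -0.005]
 [ 1.05  -0.008 -0.    -0.011]
 [ 1.08  -0.013 -0.    -0.018]
 [ 1.11  -0.018 -0.    -0.024]
 [ 1.14  -0.023 -0.    -0.03 ]
 [ 1.17  -0.029 -0.    -0.036]
 [ 1.2   -0.034 -0.    -0.042]
 [ 1.23  -0.04  -0.    -0.048]
 [ 1.26  -0.046 -0.    -0.053]
 [ 1.29  -0.053 -0.    -0.058]
 [ 1.32  -0.059 -0.    -0.063]
 [ 1.35  -0.065 -0.    -0.068]
 [ 1.38  -0.072 -0.    -0.073]]
```

View pics/s5c.png

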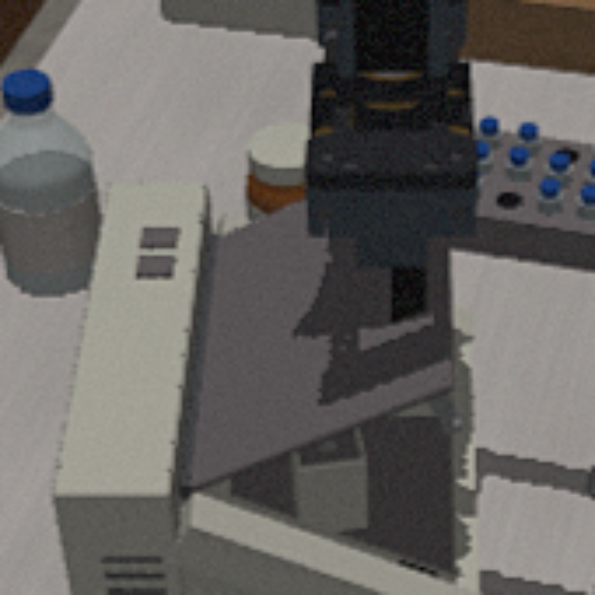

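Call:
arm_command([
  [1,-0.003,0,-0.005,0],
  [1,-0.008,0,-0.011,0],
  [1,-0.013,0,-0.018,0],
  [1,-0.018,0,-0.024,0],
  [1,-0.023,0,-0.03,0],
  [1,-0.029,0,-0.036,0],
  [1,-0.034,0,-0.042,0],
  [1,-0.04,0,-0.047,0],
])

```text
time_s: 7.25
ee_pos: [601.0, -22.9, 242.5]
ee_rot: [-180.0, 0.4, -166.3]
force: [0.7, -0.4, 2.2]
gripper_width: 0.8
```

```bash
python3 -c "
from h import *
np.set_printoptions(suppress=True)
plan(np.arange(1.17,1.5,.03))"
```

```text
t 7.25 pos [601.  -22.9 242.5] rot [-179.99    0.37 -166.32] F [ 0.7 -0.4  2.2] w 0.8 q [  -3.3   19.6   83.5    0.1   76.5 -107. ]
[[ 1.17   0.012 -0.     0.012]
 [ 1.2    0.006 -0.     0.006]
 [ 1.23   0.    -0.     0.   ]
 [ 1.26  -0.006 -0.    -0.005]
 [ 1.29  -0.012 -0.    -0.01 ]
 [ 1.32  -0.018 -0.    -0.015]
 [ 1.35  -0.024 -0.    -0.02 ]
 [ 1.38  -0.031 -0.    -0.025]
 [ 1.41  -0.038 -0.    -0.029]
 [ 1.44  -0.044 -0.    -0.034]
 [ 1.47  -0.051 -0.    -0.038]
 [ 1.5   -0.058 -0.    -0.042]]
```

Call:
arm_command([
  [1,-0.006,0,-0.005,0],
  [1,-0.012,0,-0.01,0],
  [1,-0.018,0,-0.015,0],
  [1,-0.024,0,-0.02,0],
  [1,-0.029,0,-0.023,0],
  [1,-0.033,0,-0.026,0],
  [1,-0.038,0,-0.029,0],
  [1,-0.042,0,-0.032,0],
])

```text
time_s: 7.92
ee_pos: [621.2, -17.9, 258.4]
ee_rot: [180.0, 0.3, -166.3]
force: [-0.5, 0.6, -0.5]
gripper_width: 0.3
```

```bash
python3 -c "
from h import *
np.set_printoptions(suppress=True)
plan(np.arange(1.35,1.7,.03))
pic('side','s6')
b=cv2.imread('pics/s6.png');cv2.imwrite('pics/s6c.png',cv2.resize(b[110:280,210:380],None,fx=3.5,fy=3.5))"
```

```text
t 7.92 pos [621.2 -17.9 258.4] rot [ 179.99    0.31 -166.32] F [-0.5  0.6 -0.5] w 0.3 q [  -2.8   21.1   79.     0.1   79.6 -106.5]
[[ 1.35   0.017 -0.     0.011]
 [ 1.38   0.011 -0.     0.007]
 [ 1.41   0.004 -0.     0.002]
 [ 1.44  -0.003 -0.    -0.002]
 [ 1.47  -0.01  -0.    -0.007]
 [ 1.5   -0.016 -0.    -0.011]
 [ 1.53  -0.024 -0.    -0.014]
 [ 1.56  -0.031 -0.    -0.018]
 [ 1.59  -0.038 -0.    -0.021]
 [ 1.62  -0.046 -0.    -0.025]
 [ 1.65  -0.053 -0.    -0.028]
 [ 1.68  -0.06  -0.    -0.03 ]]
```

View pics/s6c.png

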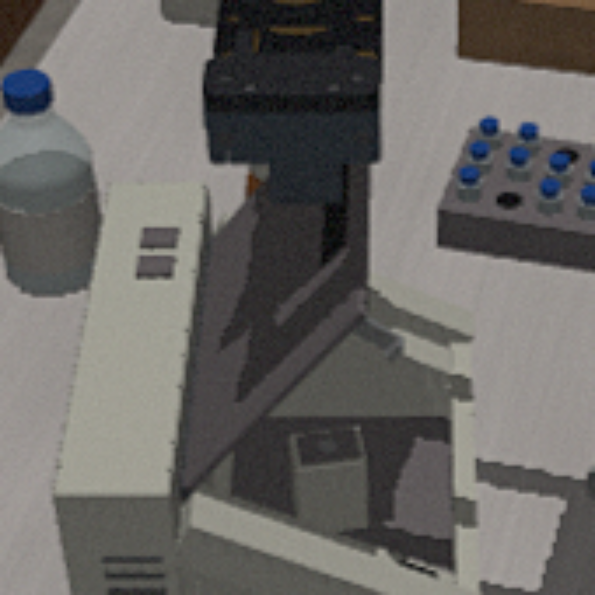

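```bash
python3 -c "
from h import *
sd=cam('side')
C=Tc(CON);Ci=np.linalg.inv(C)
for th in(1.3,1.4,1.5):
  p=panel(th,150); print(th,proj(sd,ap(C,[[p[0],100,p[1]],[p[0],-100,p[1]]])))
for uv,z in [((288,462),85),((357,458),85),((362,425),85),((295,434),85),((300,533),30),((367,520),30)]:
  w=ray(sd,np.array(uv)/3.5+[210,110],z); print(uv,w.round(1),ap(Ci,w).round(1))
"
```

```text
1.3 [[320.149756   201.52899114]
 [320.27296748 131.10775671]]
1.4 [[312.70270015 197.15200274]
 [313.87801569 126.91528029]]
1.5 [[304.61943721 193.30892394]
 [306.94823822 123.24401257]]
(288, 462) [631.7   2.2  85. ] [[-1.3 17.2 85. ]]
(357, 458) [595.3  -9.6  85. ] [[-39.5  14.4  85. ]]
(362, 425) [599.  -35.7  85. ] [[-42.  -11.9  85. ]]
(295, 434) [633.9 -20.1  85. ] [[-4.4 -4.9 85. ]]
(300, 533) [626.6   3.7  30. ] [[-5.8 19.9 30. ]]
(367, 520) [591.8 -15.   30. ] [[-44.1   9.9  30. ]]
```

Call:
arm_command([
  [1,-0.01,0,-0.03,0],
  [1,-0.01,0,-0.08,0],
  [1,-0.01,0,-0.13,0],
  [1,0.02,0,-0.18,0],
  [1,0.06,0,-0.2,0],
  [1,0.12,0,-0.2,0],
  [1,0.18,0,-0.2,0],
  [1,0.2,0,-0.2,0],
])

```text
time_s: 8.63
ee_pos: [520.1, -42.1, 358.4]
ee_rot: [180.0, 0.2, -166.4]
force: [0.6, -0.3, -0.1]
gripper_width: 0.5
```

```bash
python3 -c "
from h import *
show();pic('wrist','w7');pic('side','s7')
b=cv2.imread('pics/s7.png');cv2.imwrite('pics/s7c.png',cv2.resize(b[170:290,220:370],None,fx=5,fy=5))"
```

```text
t 8.63 pos [520.1 -42.1 358.4] rot [ 179.99    0.22 -166.36] F [ 0.6 -0.3 -0.1] w 0.5 q [-5.900e+00  1.010e+01  8.040e+01  1.000e-01  8.930e+01 -1.096e+02]
```

View pics/w7.png

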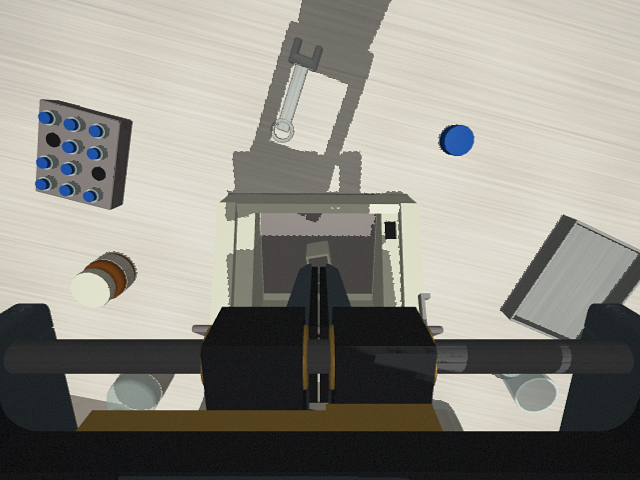

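View pics/s7c.png

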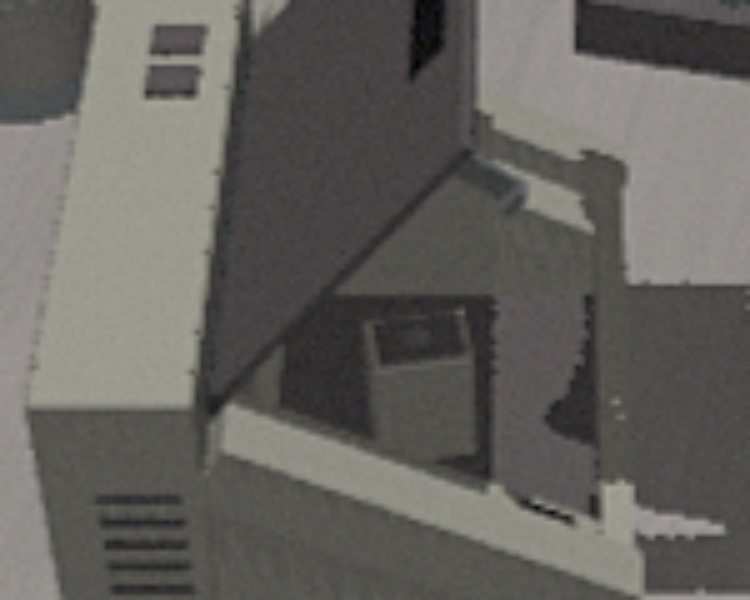

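```bash
python3 - <<'E'
from h import *
D=np.array([[18.35,89.71,574.5,213.1],[23.1,102.0,559.4,88.9],[21.1,79.0,621.4,258.4],[10.1,80.4,521.7,358.4],[19.0,96.6,556,161.1],[19.6,83.5,601.4,242.5],[18.6,88.5,581.8,218.5],[21.9,101.4,555.5,104.1]])
q2,q3=np.radians(D[:,0]),np.radians(D[:,1])
# r=a0+L1 sin q2+ A sin(q23)+B cos(q23); z=h+L1 cos q2 + A cos(q23)-B sin(q23)
def f(p):
    a0,L1,A,B,h=p; return np.r_[a0+L1*np.sin(q2)+A*np.sin(q2+q3)+B*np.cos(q2+q3)-D[:,2],h+L1*np.cos(q2)+A*np.cos(q2+q3)-B*np.sin(q2+q3)-D[:,3]]
r=least_squares(f,[0,450,450,0,100]);print(r.x,f(r.x).round(1))
E
```

```text
[  -2.65417502  610.28000211  417.23944387   33.94647072 -204.72273212] [ 1.1 -0.8  0.5 -0.4  1.6 -0.6 -1.  -0.4 -0.2  0.  -0.4  0.1  0.3  0.1
  0.1 -0. ]
```

Wrist view: the cassette's top front is at about (318,250) inside the bay, behind the open fingers. The hatch is open, with its corner at (313,196) against a predicted (312.7,197.2) for 1.4 rad. I need tool tilt, and the interface only turns about tool z. So I'll test in free space high up, where the wrist joint reaches its limit.

Call:
arm_command([
  [0.35,0,0,-0.08,0],
  [0.35,0,0,-0.16,0],
  [0.35,0.02,0,-0.24,0],
  [0.35,0.04,0,-0.32,0],
  [0.35,0.06,0,-0.4,0],
  [0.35,0.08,0,-0.48,0],
  [0.35,0.1,0,-0.56,0],
  [0.35,0.12,0,-0.64,0],
])

```text
time_s: 9.4
ee_pos: [464.3, -55.7, 672.6]
ee_rot: [-179.9, 0.6, -166.3]
force: [0.3, -0.3, 1.9]
gripper_width: 51.0
```

```bash
python3 -c "
from h import *
show()"
```

```text
t 9.4 pos [464.3 -55.7 672.6] rot [-179.93    0.56 -166.33] F [ 0.3 -0.3  1.9] w 51.0 q [  -8.4   17.4   22.6    0.2  139.4 -111.9]
```

Now I ask for a pose past the wrist and elbow limits.

Call:
arm_command([
  [0.35,0,0,-0.06,0],
  [0.35,0,0,-0.12,0],
  [0.35,0,0,-0.18,0],
  [0.35,0,0,-0.24,0],
])

```text
time_s: 9.73
ee_pos: [403.6, -48.5, 718.1]
ee_rot: [179.7, -0.1, -166.3]
force: [-0.8, 0.6, -0.2]
gripper_width: 59.8
```

```bash
python3 -c "
from h import *
show()"
```

```text
t 9.73 pos [403.6 -48.5 718.1] rot [ 1.7973e+02 -1.5000e-01 -1.6631e+02] F [-0.8  0.6 -0.2] w 59.8 q [  -8.6   17.6   12.3    0.4  150.4 -112. ]
```

Call:
arm_command([
  [0.35,-0.08,0,-0.08,0],
  [0.35,-0.16,0,-0.16,0],
  [0.35,-0.24,0,-0.24,0],
  [0.35,-0.32,0,-0.3,0],
])

```text
time_s: 10.07
ee_pos: [412.0, -22.7, 714.0]
ee_rot: [179.5, -0.7, -166.3]
force: [0.5, -0.4, -0.3]
gripper_width: 59.3
```

```bash
python3 -c "
from h import *
show()"
```

```text
t 10.07 pos [412.  -22.7 714. ] rot [ 179.51   -0.67 -166.25] F [ 0.5 -0.4 -0.3] w 59.3 q [  -5.    18.1   12.3    0.5  150.4 -108.3]
```

Call:
arm_command([
  [0.35,0.3,0,-1,0],
  [0.35,0.3,0,-1,0],
  [0.35,0.3,0,-1,0],
  [0.35,0.3,0,-1,0],
])

```text
time_s: 10.4
ee_pos: [379.1, -34.8, 735.5]
ee_rot: [-179.4, 2.2, -166.2]
force: [-1.2, 0.2, -0.5]
gripper_width: 59.4
```

```bash
python3 -c "
from h import *
show(); print(toolT()[:3,2])"
```

```text
t 10.4 pos [379.1 -34.8 735.5] rot [-179.39    2.22 -166.25] F [-1.2  0.2 -0.5] w 59.4 q [  -7.2   15.    12.3    0.5  150.4 -110.5]
[ 0.04007835 -0.00106512 -0.99919597]
```

Asking past the limit does produce tilt: tool z now leans 2.3° to the rear, the direction I need. Repeating.

Call:
arm_command([
  [0.35,0.3,0,-1,0],
  [0.35,0.3,0,-1,0],
  [0.35,0.3,0,-1,0],
  [0.35,0.3,0,-1,0],
  [0.35,0.3,0,-1,0],
  [0.35,0.3,0,-1,0],
])

```text
time_s: 10.9
ee_pos: [344.1, -52.7, 755.2]
ee_rot: [-178.1, 5.1, -166.2]
force: [0.2, -1.2, -0.2]
gripper_width: 59.1
```

```bash
python3 -c "
from h import *
show(); print(toolT()[:3,2])"
```

```text
t 10.9 pos [344.1 -52.7 755.2] rot [-178.09    5.08 -166.2 ] F [ 0.2 -1.2 -0.2] w 59.1 q [ -11.    11.9   12.3    0.8  150.4 -114. ]
[ 0.09385604 -0.01118878 -0.99552291]
```

Call:
arm_command([
  [0.35,0.1,0.4,-1,0],
  [0.35,0.1,0.4,-1,0],
  [0.35,0.1,0.4,-1,0],
  [0.35,0.1,0.4,-1,0],
  [0.35,0.1,0.4,-1,0],
])

```text
time_s: 11.32
ee_pos: [317.8, 11.2, 771.1]
ee_rot: [-177.4, 7.7, -166.1]
force: [-0.6, -0.5, -0.1]
gripper_width: 59.3
```

```bash
python3 -c "
from h import *
show(); print(toolT()[:3,2])"
```

```text
t 11.32 pos [317.8  11.2 771.1] rot [-177.39    7.75 -166.11] F [-0.6 -0.5 -0.1] w 59.3 q [   0.8    9.2   12.3   -1.6  150.4 -104.4]
[ 0.14169932 -0.01193915 -0.98983774]
```

Call:
arm_command([
  [0.35,0.1,0.5,-1,0],
  [0.35,0.1,0.5,-1,0],
  [0.35,0.1,0.5,-1,0],
  [0.35,0.1,0.5,-1,0],
  [0.35,0.1,0.5,-1,0],
])

```text
time_s: 11.73
ee_pos: [280.7, 89.7, 782.2]
ee_rot: [-177.3, 10.2, -166.0]
force: [-0.1, -0.6, -0.0]
gripper_width: 59.5
```

Call:
arm_command([
  [0.35,0,0.2,-1,0],
  [0.35,0,0.2,-1,0],
  [0.35,0,0.2,-1,0],
  [0.35,0,0.2,-1,0],
  [0.35,0,0.2,-1,0],
])

```text
time_s: 12.15
ee_pos: [248.9, 117.7, 790.9]
ee_rot: [-177.5, 12.4, -165.8]
force: [0.1, 0.4, 0.9]
gripper_width: 59.1
```

```bash
python3 -c "
from h import *
show(); print(toolT()[:3,2])"
```

```text
t 12.15 pos [248.9 117.7 790.9] rot [-177.51   12.36 -165.84] F [0.1 0.4 0.9] w 59.1 q [ 29.9   5.6  12.3 -11.7 150.4 -84.7]
[ 0.21791987  0.01019544 -0.97591341]
```

Call:
arm_command([
  [0.35,-0.1,0,-1,0],
  [0.35,-0.1,0,-1,0],
  [0.35,-0.1,0,-1,0],
  [0.35,-0.1,0,-1,0],
])

```text
time_s: 12.48
ee_pos: [228.9, 109.6, 799.6]
ee_rot: [-177.7, 14.2, -165.8]
force: [-0.6, 0.4, 0.3]
gripper_width: 59.0
```

Call:
arm_command([
  [0.35,-0.1,0,-1,0],
  [0.35,-0.1,0,-1,0],
  [0.35,-0.1,0,-1,0],
  [0.35,-0.1,0,-1,0],
])

```text
time_s: 12.82
ee_pos: [209.1, 101.8, 807.5]
ee_rot: [-177.9, 16.1, -165.7]
force: [0.4, -0.8, -0.1]
gripper_width: 59.4
```

```bash
python3 -c "
from h import *
show(); print(toolT()[:3,2])"
```

```text
t 12.82 pos [209.1 101.8 807.5] rot [-177.91   16.09 -165.71] F [ 0.4 -0.8 -0.1] w 59.4 q [ 33.6   1.9  12.3 -14.8 150.4 -84.3]
[ 0.27730296  0.03306246 -0.96021349]
```

Call:
arm_command([
  [0.35,-0.2,0.1,-1,0],
  [0.35,-0.2,0.1,-1,0],
  [0.35,-0.2,0.1,-1,0],
  [0.35,-0.2,0.1,-1,0],
  [0.35,-0.2,0.1,-1,0],
  [0.35,-0.2,0.1,-1,0],
  [0.35,-0.2,0.1,-1,0],
  [0.35,-0.2,0.1,-1,0],
])

```text
time_s: 13.48
ee_pos: [189.5, 114.3, 811.7]
ee_rot: [-178.1, 17.5, -165.6]
force: [0.2, -0.6, 0.4]
gripper_width: 59.6
```

```bash
python3 -c "
from h import *
show(); print(toolT()[:3,2])"
```

```text
t 13.48 pos [189.5 114.3 811.7] rot [-178.12   17.5  -165.65] F [ 0.2 -0.6  0.4] w 59.6 q [ 43.4   1.1  12.3 -20.7 150.4 -80.1]
[ 0.29931602  0.04282091 -0.95319268]
```

Call:
arm_command([
  [0.35,0.4,0,-1,0],
  [0.35,0.4,0,-1,0],
  [0.35,0.4,0,-1,0],
  [0.35,0.4,0,-1,0],
])

```text
time_s: 13.82
ee_pos: [162.5, 98.2, 822.0]
ee_rot: [-179.0, 20.3, -165.5]
force: [0.3, -0.8, 0.4]
gripper_width: 59.5
```

```bash
python3 -c "
from h import *
show(); print(toolT()[:3,2])"
```

```text
t 13.82 pos [162.5  98.2 822. ] rot [-178.98   20.31 -165.48] F [ 0.3 -0.8  0.4] w 59.5 q [ 49.7  -1.5  12.3 -25.8 150.4 -79.1]
[ 0.3404642   0.06982501 -0.93766124]
```

Call:
arm_command([
  [0.35,0.5,0,-1,0],
  [0.35,0.5,0,-1,0],
  [0.35,0.5,0,-1,0],
  [0.35,0.5,0,-1,0],
])

```text
time_s: 14.15
ee_pos: [141.4, 65.6, 830.2]
ee_rot: [-180.0, 22.6, -165.1]
force: [-0.0, -1.0, 0.7]
gripper_width: 59.3
```

Call:
arm_command([
  [0.35,0.5,0,-1,0],
  [0.35,0.5,0,-1,0],
  [0.35,0.5,0,-1,0],
  [0.35,0.5,0,-1,0],
])

```text
time_s: 14.48
ee_pos: [106.5, 37.0, 837.5]
ee_rot: [179.8, 25.6, -165.9]
force: [-0.5, 0.5, -0.5]
gripper_width: 59.1
```

```bash
python3 -c "
from h import *
show(); print(toolT()[:3,2])"
```

```text
t 14.48 pos [106.5  37.  837.5] rot [ 179.85   25.64 -165.92] F [-0.5  0.5 -0.5] w 59.1 q [ 18.3  -8.3  12.3  -3.4 150.4 -89.1]
[ 0.41912706  0.10790554 -0.9014926 ]
```

```bash
python3 -c "
from h import *
T=toolT(); g=ap(Tc(CON),[-22,3,50])[0]; print(g); print(T.round(3))
for d in (180,): print(rel(g-d*T[:3,2]))"
```

```text
[614.91492305 -16.49115166  50.        ]
[[-8.74000e-01 -2.44000e-01  4.19000e-01  1.06511e+02]
 [-2.19000e-01  9.70000e-01  1.08000e-01  3.70140e+01]
 [-4.33000e-01  2.00000e-03 -9.01000e-01  8.37541e+02]
 [ 0.00000e+00  0.00000e+00  0.00000e+00  1.00000e+00]]
[[-0.184  -0.3561  1.4745]]
```

Call:
arm_command([
  [0.35,-0.01,-0.015,0.078,0],
  [0.35,-0.02,-0.03,0.156,0],
  [0.35,-0.03,-0.05,0.234,0],
  [0.35,-0.04,-0.07,0.312,0],
  [0.35,-0.05,-0.09,0.39,0],
  [0.35,-0.06,-0.11,0.468,0],
  [0.35,-0.07,-0.13,0.546,0],
  [0.35,-0.08,-0.15,0.624,0],
])

```text
time_s: 15.15
ee_pos: [122.5, 35.6, 758.9]
ee_rot: [-178.4, 21.6, -164.6]
force: [0.4, -0.0, 0.3]
gripper_width: 59.4
```

```bash
python3 -c "
from h import *
show();T=toolT(); g=ap(Tc(CON),[-22,3,50])[0]; print(T[:3,2])
for d in (180,): print(rel(g-d*T[:3,2]))"
```

```text
t 15.15 pos [122.5  35.6 758.9] rot [-178.35   21.59 -164.55] F [ 0.4 -0.   0.3] w 59.4 q [ 13.8 -18.7  42.9  -1.4 134.2 -92.6]
[ 0.36214381  0.07026906 -0.92946981]
[[-0.3353 -0.3151  1.3072]]
```

```bash
python3 -c "
from h import *
print(rel([[300,60,680],[400,80,620],[800,150,420]]))"
```

```text
[[-0.2722 -0.0396  0.2788]
 [-0.4172 -0.049   0.4655]
 [-1.0218 -0.1079  1.1369]]
```

Call:
arm_command([
  [0.35,-0.05,-0.01,0.05,0],
  [0.35,-0.1,-0.02,0.1,0],
  [0.35,-0.15,-0.03,0.15,0],
  [0.35,-0.2,-0.035,0.2,0],
  [0.35,-0.25,-0.04,0.25,0],
  [0.35,-0.3,-0.04,0.3,0],
  [0.35,-0.34,-0.045,0.34,0],
  [0.35,-0.36,-0.045,0.36,0],
])

```text
time_s: 15.82
ee_pos: [357.5, 72.6, 654.9]
ee_rot: [-178.3, 21.2, -164.4]
force: [0.1, 0.1, -0.9]
gripper_width: 59.5
```

```bash
python3 -c "
from h import *
show(); print(toolT()[:3,2]);print(rel([[800,150,420],[850,170,420]]))"
```

```text
t 15.82 pos [357.5  72.6 654.9] rot [-178.34   21.21 -164.38] F [ 0.1  0.1 -0.9] w 59.5 q [  9.   -9.4  60.3   0.8 107.9 -95.9]
[ 0.35616811  0.06941692 -0.93183988]
[[-0.6634 -0.067   0.7638]
 [-0.7632 -0.0543  0.8022]]
```

Call:
arm_command([
  [0.35,-0.053,-0.005,0.057,0],
  [0.35,-0.106,-0.01,0.114,0],
  [0.35,-0.159,-0.015,0.171,0],
  [0.35,-0.212,-0.02,0.228,0],
  [0.35,-0.265,-0.025,0.285,0],
  [0.35,-0.318,-0.03,0.342,0],
  [0.35,-0.371,-0.035,0.399,0],
  [0.35,-0.424,-0.04,0.456,0],
])

```text
time_s: 16.48
ee_pos: [635.1, 124.1, 519.3]
ee_rot: [-178.3, 21.2, -164.2]
force: [-0.0, -0.7, -0.4]
gripper_width: 59.1
```

```bash
python3 -c "
from h import *
show(); print(toolT()[:3,2]);print(rel([[800,150,420],[950,190,420]]))"
```

```text
t 16.48 pos [635.1 124.1 519.3] rot [-178.28   21.23 -164.22] F [-0.  -0.7 -0.4] w 59.1 q [  9.8  12.   58.9   0.4  87.8 -95.6]
[ 0.35656833  0.0694713  -0.93168276]
[[-0.2369 -0.0307  0.3062]
 [-0.5263 -0.0319  0.4188]]
```

Call:
arm_command([
  [0.35,-0.08,0,0.03,0],
  [0.35,-0.16,0,0.06,0],
  [0.35,-0.24,0,0.09,0],
  [0.35,-0.32,0,0.12,0],
  [0.35,-0.4,0,0.15,0],
  [0.35,-0.48,0,0.18,0],
  [0.35,-0.56,0,0.21,0],
  [0.35,-0.64,0,0.24,0],
])

```text
time_s: 17.15
ee_pos: [873.5, 193.6, 474.7]
ee_rot: [-178.1, 22.6, -164.0]
force: [-0.3, 0.3, 0.2]
gripper_width: 59.4
```

```bash
python3 -c "
from h import *
show(); print(toolT()[:3,2])"
```

```text
t 17.15 pos [873.5 193.6 474.7] rot [-178.14   22.63 -164.02] F [-0.3  0.3  0.2] w 59.4 q [ 11.9  43.3  12.5  -0.3 101.5 -93.9]
[ 0.37860077  0.07467761 -0.92254253]
```

Now overreaching outward at full stretch.

Call:
arm_command([
  [0.35,-1,0.1,0.4,0],
  [0.35,-1,0.1,0.4,0],
  [0.35,-1,0.1,0.4,0],
  [0.35,-1,0.1,0.4,0],
])

```text
time_s: 17.48
ee_pos: [929.4, 226.5, 412.3]
ee_rot: [-178.0, 24.5, -163.9]
force: [-0.8, 0.4, 0.9]
gripper_width: 59.3
```

```bash
python3 -c "
from h import *
show(); print(toolT()[:3,2])"
```

```text
t 17.48 pos [929.4 226.5 412.3] rot [-178.03   24.51 -163.88] F [-0.8  0.4  0.9] w 59.3 q [ 13.3  48.3  12.3  -0.8  94.9 -92.6]
[ 0.40778974  0.08208504 -0.90937867]
```

Call:
arm_command([
  [0.35,-1,0.2,0,0],
  [0.35,-1,0.2,0,0],
  [0.35,-1,0.2,0,0],
  [0.35,-1,0.2,0,0],
  [0.35,-1,0.2,0,0],
  [0.35,-1,0.2,0,0],
])

```text
time_s: 17.98
ee_pos: [947.0, 274.3, 390.9]
ee_rot: [-178.0, 26.7, -163.8]
force: [-0.1, -0.3, -0.5]
gripper_width: 59.4
```

```bash
python3 -c "
from h import *
show(); print(toolT()[:3,2])"
```

```text
t 17.98 pos [947.  274.3 390.9] rot [-178.     26.67 -163.78] F [-0.1 -0.3 -0.5] w 59.4 q [ 16.2  50.1  12.3  -2.   90.9 -90.1]
[ 0.44045497  0.09182383 -0.89306652]
```

```bash
python3 -c "
from h import *
T=toolT();print(T.round(3)); g=ap(Tc(CON),[-22,3,50])[0];print(g-200*T[:3,2]); print(rel([[740,120,390],[530,-37,330],g-200*T[:3,2]]))"
```

```text
[[-8.58000e-01 -2.64000e-01  4.40000e-01  9.46973e+02]
 [-2.50000e-01  9.64000e-01  9.20000e-02  2.74300e+02]
 [-4.49000e-01 -3.10000e-02 -8.93000e-01  3.90912e+02]
 [ 0.00000e+00  0.00000e+00  0.00000e+00  1.00000e+00]]
[526.82392948 -34.85591689 228.61330368]
[[ 0.433  -0.1881 -0.209 ]
 [ 0.9257 -0.3761 -0.3157]
 [ 1.0211 -0.3639 -0.137 ]]
```

Call:
arm_command([
  [0.35,0.05,-0.02,-0.02,0],
  [0.35,0.11,-0.045,-0.05,0],
  [0.35,0.18,-0.07,-0.08,0],
  [0.35,0.25,-0.1,-0.11,0],
  [0.35,0.32,-0.13,-0.14,0],
  [0.35,0.38,-0.16,-0.17,0],
  [0.35,0.43,-0.18,-0.19,0],
  [0.35,0.45,-0.19,-0.2,0],
])

```text
time_s: 18.65
ee_pos: [730.7, 114.5, 384.1]
ee_rot: [-177.9, 26.7, -163.9]
force: [0.7, -0.7, 0.9]
gripper_width: 59.5
```

```bash
python3 -c "
from h import *
show();T=toolT(); print(T[:3,2]);g=ap(Tc(CON),[-22,3,50])[0]; print(rel([[530,-37,330],g-200*T[:3,2]]))"
```

```text
t 18.65 pos [730.7 114.5 384.1] rot [-177.93   26.67 -163.86] F [ 0.7 -0.7  0.9] w 59.5 q [  7.1  16.8  72.8   2.2  63.7 -99.1]
[ 0.44094364  0.09000678 -0.89301035]
[[ 0.4684 -0.1835 -0.1077]
 [ 0.5638 -0.1704  0.071 ]]
```

Call:
arm_command([
  [0.35,0.06,-0.02,-0.02,0],
  [0.35,0.13,-0.05,-0.04,0],
  [0.35,0.2,-0.08,-0.06,0],
  [0.35,0.27,-0.11,-0.08,0],
  [0.35,0.34,-0.14,-0.09,0],
  [0.35,0.4,-0.16,-0.07,0],
  [0.35,0.46,-0.175,-0.04,0],
  [0.35,0.48,-0.18,-0.02,0],
])

```text
time_s: 19.32
ee_pos: [539.8, -34.2, 286.1]
ee_rot: [-178.0, 26.5, -164.0]
force: [0.4, 0.7, -0.8]
gripper_width: 59.4
```

```bash
python3 -c "
from h import *
show();T=toolT(); print(T[:3,2]);g=ap(Tc(CON),[-22,3,50])[0]; print(rel([g-200*T[:3,2],g-150*T[:3,2]]));pic('wrist','w8');pic('side','s8')"
```

```text
t 19.32 pos [539.8 -34.2 286.1] rot [-177.96   26.48 -163.97] F [ 0.4  0.7 -0.8] w 59.4 q [ -10.9    0.6  106.4   13.    49.  -122.9]
[ 0.43806736  0.08872495 -0.89455289]
[[0.0724 0.01   0.0914]
 [0.0724 0.01   0.1914]]
```

View pics/w8.png

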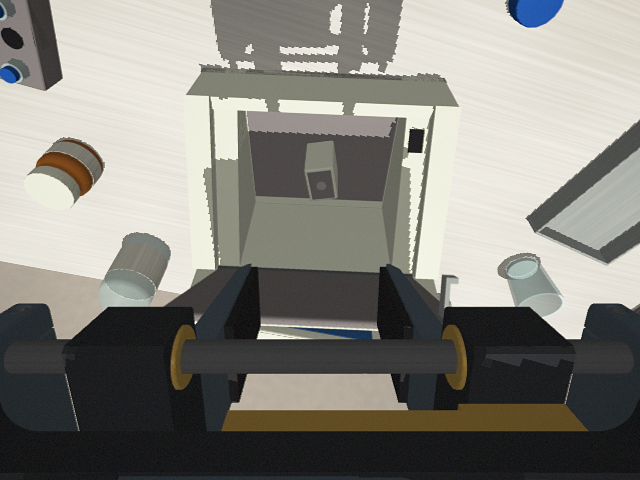

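View pics/s8.png

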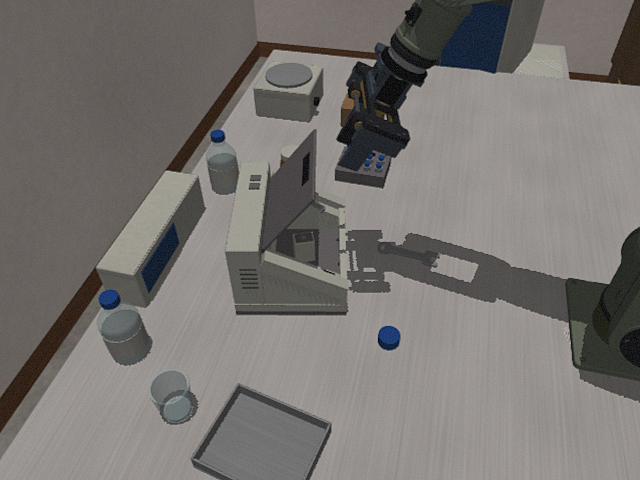

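```bash
python3 -c "
from h import *
b=cv2.imread('pics/w8.png');cv2.imwrite('pics/w8c.png',cv2.resize(b[130:210,270:370],None,fx=7,fy=7,interpolation=cv2.INTER_CUBIC))"
```

```text
(no output)
```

View pics/w8c.png

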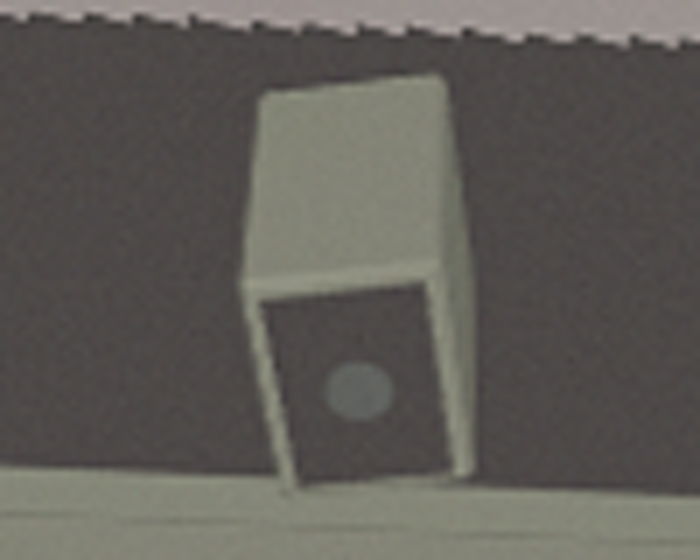

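```bash
cat > fitc.py <<'E'
from h import *
L=[(-20,-15,55),(-20,15,55),(20,-15,55),(20,15,55),(-20,-15,0),(-20,15,0)]
def fit(c,uv,z=None):
    def f(p):
        P=ap(Tc(p[:3]),L)+[0,0,p[3] if z is None else z]; return (proj(c,P)-uv).ravel()
    p0=[615,-16,.24]+([30] if z is None else [])
    r=least_squares(f,p0,x_scale=[1,1,.01]+([1] if z is None else [])); return r.x,f(r.x)
E
python3 -c "
from fitc import *
uv=np.array([(243,285),(434,270),(290,490),(472,475),(262,95),(440,76)])/7+[270,130]
c=cam('wrist')
for z in (None,30):
  x,e=fit(c,uv,z); print(x.round(3),np.degrees(x[2]),e.round(1), ap(np.linalg.inv(Tc(CON)),[x[0],x[1],0]))
# check console in wrist: bay floor and front wall corners
print(proj(c,ap(Tc(CON),[[-105,-125,70],[-105,125,70],[-93,-80,30],[-93,80,30],[47,-80,30],[47,80,30]])))
"
```

```text
[ 6.29506e+02 -1.33520e+01  4.19000e-01  1.21910e+01] 23.995081366593947 [-0.1  0.1  0.7 -1.  -0.5  0.4 -0.1 -0.2 -0.1  0.6  0.   0.2] [[-7.08059703  2.59696768  0.        ]]
[ 6.18002e+02 -1.60280e+01  4.20000e-01] 24.057033697531978 [-1.   0.2  1.3 -1.1 -1.   2.   0.7  1.2 -0.8 -0.6  0.6 -1.3] [[-18.89045161   2.71977115   0.        ]]
[[184.0711785   92.71227245]
 [460.02175498 103.04601188]
 [242.88564158  89.70972063]
 [402.05835793  95.6575476 ]
 [255.5641118  199.68277014]
 [382.19362649 204.62939413]]
```

The cassette's top face is at pixels (305–337,168–200) in the wrist view, with its front face above that. Fitted with its base at z = 30, it stands at (618,−16) with yaw about 24°, roughly 10° off the console. The side view agrees within 4 mm.

```bash
cat >> h.py <<'E'
def turnopts(cy):
    T=toolT()
    for d in (0,-2,-4,-6,-8,-10,2,4):
        R=T[:3,:3]@Rot.from_euler('z',d,degrees=True).as_matrix(); y=R[:,1]
        print(d,round(d/45,3),'yaw',round(np.degrees(np.arctan2(y[1],y[0]))-90-cy,1),'roll',round(np.degrees(np.arcsin(y[2])),1))
E
python3 -c "
from h import *
show();turnopts(24)
T=toolT();G=np.array([618,-16,66])+19*T[:3,2];print(G)
print(rel([G-140*T[:3,2],G-100*T[:3,2],G-60*T[:3,2],G]))"
```

```text
t 19.42 pos [541.5 -33.5 286.3] rot [-178.03   26.46 -164.02] F [-0.1 -0.1  0.4] w 59.2 q [ -10.8    0.8  106.2   13.    49.  -122.8]
0 0.0 yaw -8.9 roll -1.8
-2 -0.044 yaw -7.1 roll -2.7
-4 -0.089 yaw -5.3 roll -3.5
-6 -0.133 yaw -3.5 roll -4.4
-8 -0.178 yaw -1.7 roll -5.3
-10 -0.222 yaw 0.1 roll -6.2
2 0.044 yaw -10.7 roll -0.9
4 0.089 yaw -12.5 roll 0.0
[626.31523652 -14.29867423  49.00110791]
[[0.0559 0.0075 0.2223]
 [0.0559 0.0075 0.3023]
 [0.0559 0.0075 0.3823]
 [0.0559 0.0075 0.5023]]
```

Call:
arm_command([
  [0.35,0.02,0.002,0.01,-0.067],
  [0.35,0.04,0.005,0.04,-0.067],
  [0.35,0.056,0.007,0.09,-0.067],
  [0.35,0.056,0.007,0.15,-0.067],
  [0.35,0.056,0.007,0.21,-0.067],
  [0.35,0.056,0.007,0.26,-0.067],
  [0.35,0.056,0.007,0.29,-0.067],
  [0.35,0.056,0.007,0.3,-0.067],
])

```text
time_s: 20.08
ee_pos: [583.7, -22.8, 138.4]
ee_rot: [-176.6, 26.3, -160.6]
force: [-0.3, -0.9, 0.5]
gripper_width: 59.5
```

```bash
python3 -c "
from h import *
show();turnopts(24)
T=toolT();G=np.array([618,-16,66])+19*T[:3,2];print(G)
print(rel([G-60*T[:3,2],G]));pic('wrist','w9');show();pic('side','s9')
b=cv2.imread('pics/s9.png');cv2.imwrite('pics/s9c.png',cv2.resize(b[130:290,220:400],None,fx=4,fy=4))"
```

```text
t 20.08 pos [583.7 -22.8 138.4] rot [-176.58   26.28 -160.61] F [-0.3 -0.9  0.5] w 59.5 q [  -8.4   12.6  115.8   19.2   27.8 -132.2]
0 0.0 yaw -6.1 roll -3.1
-2 -0.044 yaw -4.3 roll -4.0
-4 -0.089 yaw -2.5 roll -4.8
-6 -0.133 yaw -0.7 roll -5.7
-8 -0.178 yaw 1.1 roll -6.6
-10 -0.222 yaw 2.9 roll -7.4
2 0.044 yaw -7.9 roll -2.2
4 0.089 yaw -9.7 roll -1.3
[626.29909545 -14.28188712  48.9949095 ]
[[ 0.0021 -0.0004  0.0789]
 [ 0.0021 -0.0004  0.1989]]
t 20.13 pos [583.6 -22.9 138.7] rot [-176.57   26.29 -160.61] F [ 0.6 -0.5 -0.7] w 59.2 q [  -8.4   12.6  115.8   19.2   27.8 -132.2]
```

View pics/w9.png

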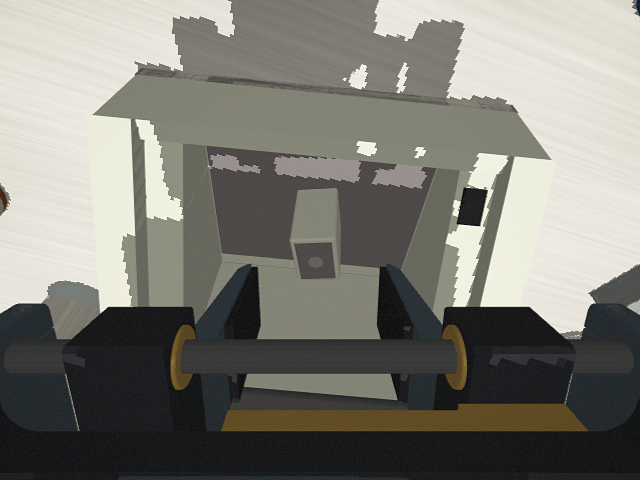

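View pics/s9c.png

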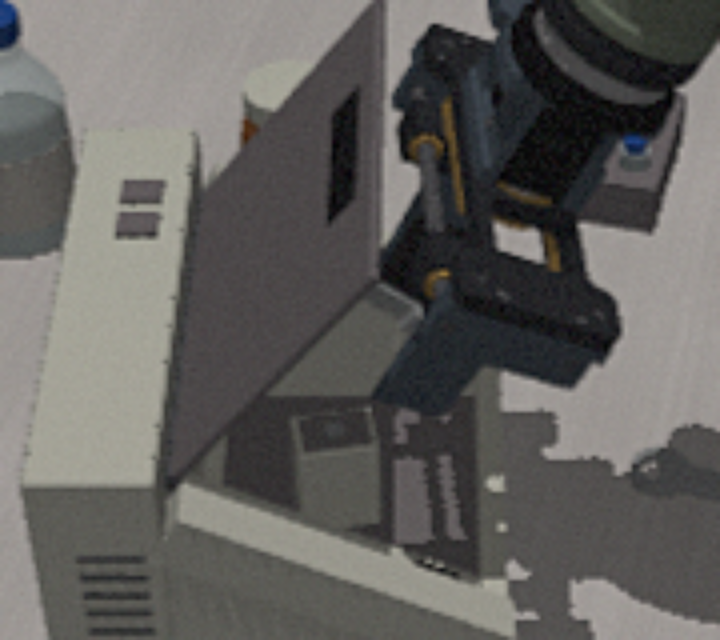

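```bash
python3 -c "
from h import *
from scipy.optimize import fsolve
F=lambda q:np.array([610*np.sin(q[0])+417*np.sin(q[1])+34*np.cos(q[1]),610*np.cos(q[0])+417*np.cos(q[1])-34*np.sin(q[1])])
q=np.radians([12.6,128.4]);p=F(q)
for d in (0,50,80,100):
  s=fsolve(lambda x:F(x)-p-d*np.array([.445,-.894]),q);a=np.degrees(s);print(d,a,'q3',a[1]-a[0],'q5~',156.2-a[1])
b=cv2.imread('pics/w9.png');cv2.imwrite('pics/w9c.png',cv2.resize(b[175:290,270:370],None,fx=5,fy=5,interpolation=cv2.INTER_CUBIC))"
```

```text
0 [ 12.6 128.4] q3 115.80000000000001 q5~ 27.799999999999983
50 [ 17.81080338 134.35133836] q3 116.54053498153462 q5~ 21.84866164310884
80 [ 21.02087065 137.69344749] q3 116.67257684959066 q5~ 18.50655250531304
100 [ 23.18261502 139.81223378] q3 116.6296187591791 q5~ 16.387766222632763
```

View pics/w9c.png

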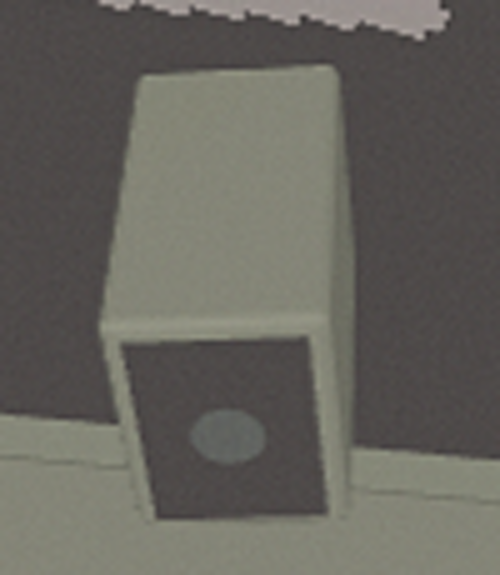

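```bash
python3 -c "
from fitc import *
show()
uv=np.array([(100,325),(328,318),(152,520),(345,517),(140,77),(337,66)])/5+[270,175]
c=cam('wrist')
for z in (None,30):
  x,e=fit(c,uv,z); print(x.round(3),np.degrees(x[2]),e.round(1))
T=toolT();G=np.array([x[0],x[1],66])+19*T[:3,2];print(G)
print(rel([G-60*T[:3,2],G]))
"
```

```text
t 20.18 pos [583.4 -23.1 139.9] rot [-176.52   26.36 -160.6 ] F [-1.1 -0.2 -0.1] w 59.2 q [  -8.5   12.5  115.8   19.2   27.9 -132.2]
[ 6.23338e+02 -1.52500e+01  4.23000e-01  2.36130e+01] 24.218951216320573 [ 0.4  0.3 -0.1 -0.2 -1.2  0.2  0.9 -0.4  0.2  0.1 -0.3  0.1]
[ 6.17523e+02 -1.67190e+01  4.23000e-01] 24.239607231506685 [-0.5  0.5  0.6 -0.  -1.8  1.7  1.7  1.1 -0.4 -1.2  0.3 -1.3]
[625.84876277 -15.0083942   49.00728861]
[[ 0.0042 -0.0007  0.0812]
 [ 0.0042 -0.0007  0.2012]]
```

Two fits agree to about 1 mm with z fixed: (617.5,−16.5), yaw 24°. Descending along the tool axis.

Call:
arm_command([
  [0.35,0.001,-0.001,0.03,0],
  [0.35,0.002,-0.001,0.06,0],
  [0.35,0.002,-0.001,0.09,0],
  [0.35,0.002,-0.001,0.115,0],
  [0.35,0.002,-0.001,0.135,0],
  [0.35,0.002,-0.001,0.15,0],
  [0.35,0.002,-0.001,0.16,0],
  [0.35,0.002,-0.001,0.16,0],
])

```text
time_s: 20.85
ee_pos: [618.0, -16.6, 67.4]
ee_rot: [-176.6, 26.3, -160.6]
force: [-1.1, -0.2, -0.5]
gripper_width: 59.2
```

```bash
python3 -c "
from h import *
show()
T=toolT();G=np.array([618.5,-16.5,66])+19*T[:3,2]
print(rel([G]));turnopts(24);pic('wrist','w10')
"
```

```text
t 20.85 pos [618.  -16.6  67.4] rot [-176.55   26.33 -160.61] F [-1.1 -0.2 -0.5] w 59.2 q [  -7.1   20.9  116.8   26.4   18.8 -139. ]
[[ 0.0003 -0.0001  0.041 ]]
0 0.0 yaw -6.1 roll -3.1
-2 -0.044 yaw -4.3 roll -4.0
-4 -0.089 yaw -2.5 roll -4.9
-6 -0.133 yaw -0.7 roll -5.7
-8 -0.178 yaw 1.1 roll -6.6
-10 -0.222 yaw 2.9 roll -7.5
2 0.044 yaw -7.9 roll -2.2
4 0.089 yaw -9.7 roll -1.3
```

View pics/w10.png

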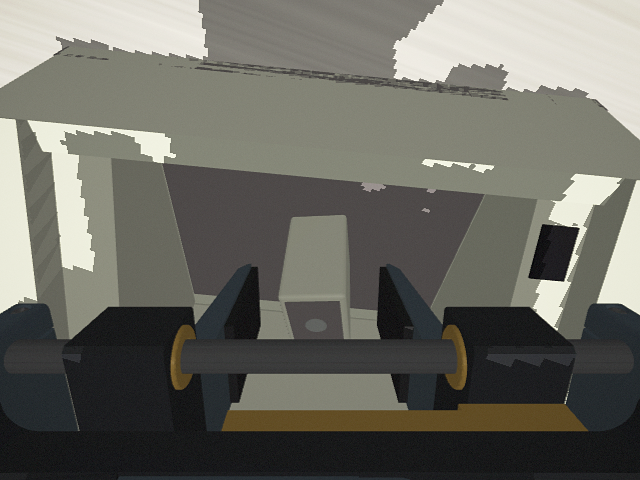

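Call:
arm_command([
  [0.35,0,0,0.015,0],
  [0.35,0,0,0.028,0],
  [0.35,0,0,0.038,0],
  [0.35,0,0,0.041,0],
  [0.35,0,0,0.041,0],
])

```text
time_s: 21.32
ee_pos: [626.8, -14.7, 48.8]
ee_rot: [-176.6, 26.3, -160.6]
force: [-0.2, 0.3, -0.5]
gripper_width: 59.1
```

```bash
python3 -c "
from h import *
show()"
```

```text
t 21.32 pos [626.8 -14.7  48.8] rot [-176.57   26.3  -160.61] F [-0.2  0.3 -0.5] w 59.1 q [  -6.7   23.2  116.7   29.2   16.8 -141.6]
```

Call:
arm_command([
  [0.5,0,0,0,0],
  [0.55,0,0,0,0],
  [0.6,0,0,0,0],
  [0.65,0,0,0,0],
  [0.7,0,0,0,0],
  [0.8,0,0,0,0],
  [0.9,0,0,0,0],
  [1,0,0,0,0],
], squeeze=12)

```text
time_s: 21.98
ee_pos: [626.8, -14.6, 49.0]
ee_rot: [-176.6, 26.3, -160.6]
force: [-0.4, -0.1, 1.0]
gripper_width: 30.0
```

```bash
python3 -c "
from h import *
show();pic('wrist','w11');pic('side','s11')
b=cv2.imread('pics/s11.png');cv2.imwrite('pics/s11c.png',cv2.resize(b[130:290,220:400],None,fx=4,fy=4))"
```

```text
t 21.98 pos [626.8 -14.6  49. ] rot [-176.57   26.31 -160.61] F [-0.4 -0.1  1. ] w 30.0 q [  -6.7   23.1  116.7   29.2   16.8 -141.6]
```

View pics/w11.png

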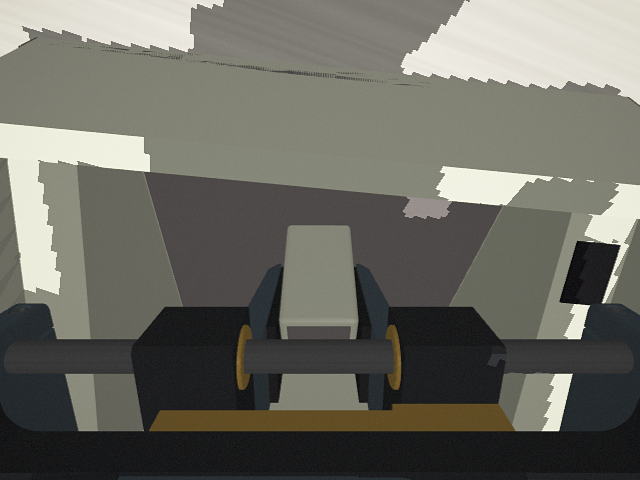

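View pics/s11c.png

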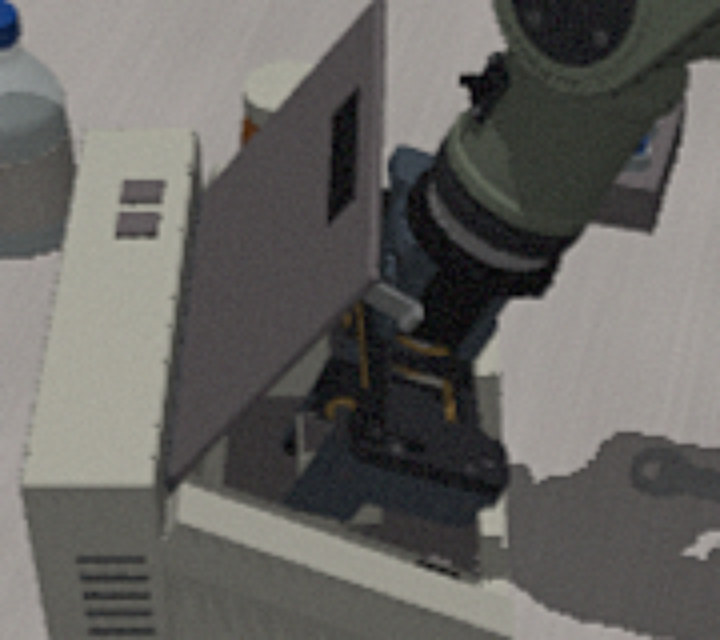

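Both pads are flush at 30.0 mm. I raise the grip to 20 N and lift along the approach line.

Call:
arm_command([
  [1,0,0,0,0],
  [1,0,0,-0.008,0],
  [1,0,0,-0.02,0],
  [1,0,0,-0.04,0],
  [1,0,0,-0.065,0],
  [1,0,0,-0.095,0],
  [1,0,0,-0.12,0],
  [1,0,0,-0.13,0],
], squeeze=20)

```text
time_s: 22.75
ee_pos: [598.3, -20.9, 109.5]
ee_rot: [-176.5, 26.5, -160.6]
force: [0.1, -0.5, -1.0]
gripper_width: 29.9
```

```bash
python3 -c "
from h import *
show();pic('wrist','w12');pic('side','s12')"
```

```text
t 22.75 pos [598.3 -20.9 109.5] rot [-176.47   26.45 -160.58] F [ 0.1 -0.5 -1. ] w 29.9 q [  -7.9   15.9  116.5   21.8   23.8 -134.6]
```

View pics/w12.png

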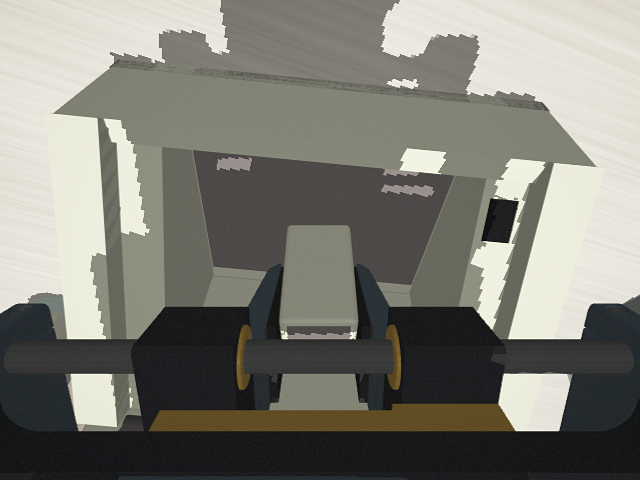

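Call:
arm_command([
  [1,0,0,-0.03,0],
  [1,0,0,-0.07,0],
  [1,0,0,-0.12,0],
  [1,0,0,-0.17,0],
  [1,0,0,-0.22,0],
  [1,0,0,-0.26,0],
  [1,0,0,-0.29,0],
  [1,0,0,-0.3,0],
])

```text
time_s: 23.52
ee_pos: [532.8, -34.5, 244.8]
ee_rot: [-176.4, 26.6, -160.6]
force: [-0.1, -0.5, -1.4]
gripper_width: 29.7
```

```bash
python3 -c "
from h import *
show();print(rel([[545,150,230],[585,369,180],[585,369,60]]));pic('side','s13')"
```

```text
t 23.52 pos [532.8 -34.5 244.8] rot [-176.38   26.6  -160.56] F [-0.1 -0.5 -1.4] w 29.7 q [ -11.2    1.6  111.6   14.8   42.7 -128.6]
[[-0.1171  0.345   0.0702]
 [-0.2702  0.7425  0.2339]
 [-0.1627  0.7561  0.448 ]]
```

View pics/s13.png

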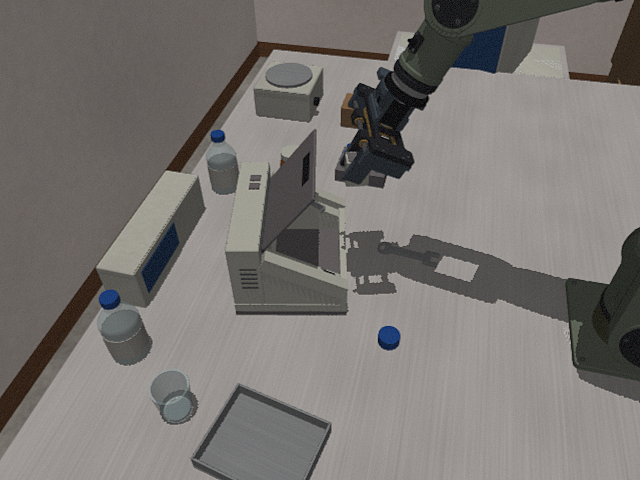

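Call:
arm_command([
  [1,-0.005,0.03,0,0],
  [1,-0.015,0.08,0.005,0],
  [1,-0.035,0.145,0.015,0],
  [1,-0.06,0.21,0.03,0],
  [1,-0.085,0.275,0.045,0],
  [1,-0.11,0.335,0.065,0],
  [1,-0.13,0.38,0.08,0],
  [1,-0.14,0.4,0.09,0],
])

```text
time_s: 24.23
ee_pos: [550.4, 183.9, 222.1]
ee_rot: [-176.5, 26.4, -160.4]
force: [1.2, 0.1, -0.2]
gripper_width: 29.8
```

```bash
python3 -c "
from h import *
show();print(rel([[585,369,180],[585,369,120],[585,369,60]]))"
```

```text
t 24.23 pos [550.4 183.9 222.1] rot [-176.46   26.44 -160.39] F [ 1.2  0.1 -0.2] w 29.8 q [ 19.3   6.6 109.5  -5.6  37.6 -85.8]
[[-0.1321  0.3347  0.1394]
 [-0.0786  0.3413  0.2466]
 [-0.0252  0.348   0.3538]]
```

Call:
arm_command([
  [1,-0.015,0.04,0.015,0],
  [1,-0.035,0.09,0.04,0],
  [1,-0.06,0.15,0.065,0],
  [1,-0.085,0.21,0.09,0],
  [1,-0.105,0.265,0.12,0],
  [1,-0.105,0.31,0.16,0],
  [1,-0.1,0.333,0.19,0],
  [1,-0.098,0.339,0.205,0],
])

```text
time_s: 24.9
ee_pos: [582.6, 370.7, 137.8]
ee_rot: [-176.4, 26.1, -160.2]
force: [-0.5, -0.3, -1.3]
gripper_width: 29.8
```

```bash
python3 -c "
from h import *
show();print(rel([[585,369,80],[585,369,40],[585,369,24]]));pic('wrist','w14');pic('side','s14');pic('scene','c14')"
```

```text
t 24.9 pos [582.6 370.7 137.8] rot [-176.39   26.06 -160.21] F [-0.5 -0.3 -1.3] w 29.8 q [ 36.8  21.8 101.6 -19.7  34.  -58. ]
[[0.0478 0.0019 0.1054]
 [0.083  0.0064 0.1771]
 [0.097  0.0082 0.2058]]
```

View pics/w14.png

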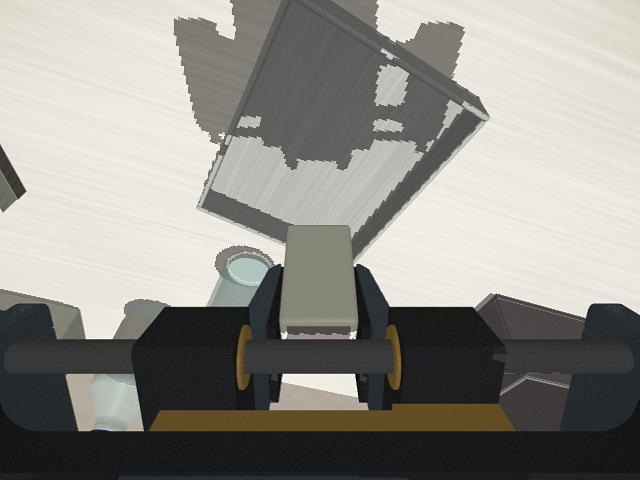

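View pics/s14.png

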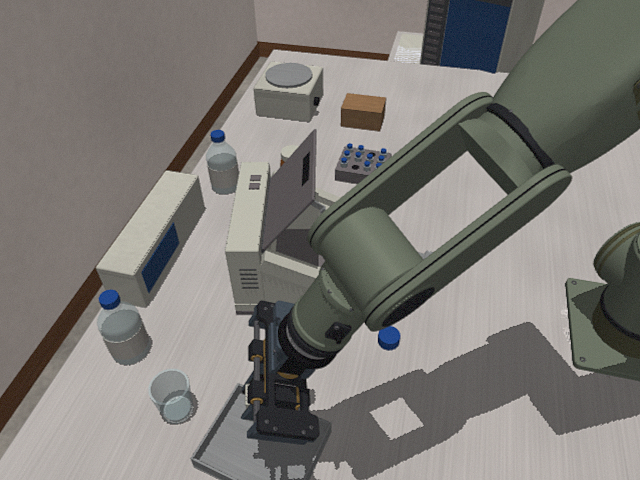

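View pics/c14.png

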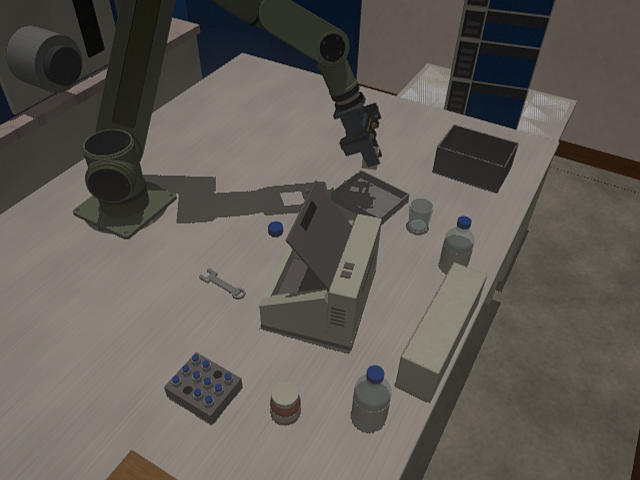

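```bash
python3 -c "
from h import *
c=cam('wrist')
p=[577,367,np.radians(-10.7)]
print(proj(c,ap(Tc(p),[[a*85,b*70,30] for a,b in ((-1,-1),(-1,1),(1,-1),(1,1))])))
for uv in ((198,207),(488,118),(288,0)): print(ray(c,uv,30))"
```

```text
[[292.08460028 -21.53842292]
 [495.07116487 111.28966965]
 [198.19642457 203.36572614]
 [348.93399902 267.01800661]]
[651.38283142 282.64639162  30.        ]
[511.63970544 450.17335123  30.        ]
[490.28991931 314.44614013  30.        ]
```

The wrist, side and scene cameras agree on the tray centre, about (578,367). The cassette is held straight and the hatch is still open. Lowering now.

Call:
arm_command([
  [1,0.005,0,0.012,0],
  [1,0.014,0.001,0.035,0],
  [1,0.026,0.001,0.06,0],
  [1,0.04,0.002,0.09,0],
  [1,0.053,0.003,0.118,0],
  [1,0.063,0.004,0.14,0],
  [1,0.07,0.005,0.155,0],
  [1,0.072,0.005,0.16,0],
])

```text
time_s: 25.72
ee_pos: [587.4, 365.7, 52.5]
ee_rot: [-176.4, 26.2, -160.4]
force: [0.1, -0.6, -1.5]
gripper_width: 29.9
```

```bash
python3 -c "
from h import *
show();T=toolT();p=T[:3,3];print(rel([p-[0,0,d] for d in (5,10,15,20,25)]));f=pic('side','s15');show()
b=cv2.imread('pics/s15.png');cv2.imwrite('pics/s15c.png',cv2.resize(b[330:480,180:360],None,fx=4,fy=4))"
```

```text
t 25.72 pos [587.4 365.7  52.5] rot [-176.35   26.17 -160.4 ] F [ 0.1 -0.6 -1.5] w 29.9 q [ 36.1  27.7 106.9 -27.8  23.6 -49.2]
[[0.0044 0.0006 0.009 ]
 [0.0088 0.0011 0.0179]
 [0.0132 0.0017 0.0269]
 [0.0176 0.0023 0.0358]
 [0.022  0.0029 0.0448]]
t 25.77 pos [587.5 366.   52.7] rot [-176.36   26.19 -160.39] F [-0.5  0.4 -0.5] w 30.1 q [ 36.1  27.7 106.9 -27.8  23.6 -49.2]
```

View pics/s15c.png

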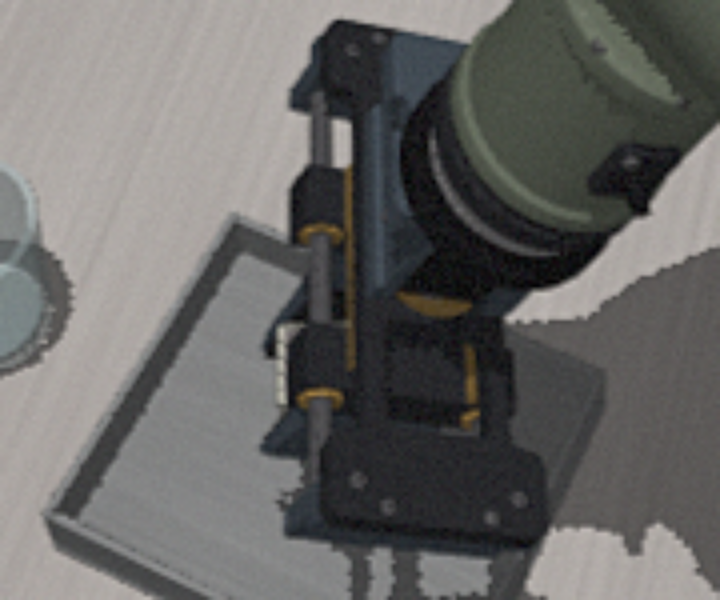

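Call:
arm_command([
  [1,0.003,0,0.007,0],
  [1,0.007,0.001,0.015,0],
  [1,0.011,0.001,0.023,0],
  [1,0.015,0.002,0.03,0],
  [1,0.018,0.002,0.036,0],
  [1,0.019,0.003,0.039,0],
  [1,0.019,0.003,0.039,0],
])

```text
time_s: 26.35
ee_pos: [587.3, 366.3, 30.4]
ee_rot: [-176.3, 26.1, -160.4]
force: [0.2, -0.8, -1.5]
gripper_width: 29.6
```

Call:
arm_command([
  [1,0.001,0,0.003,0],
  [1,0.002,0,0.005,0],
  [1,0.003,0,0.006,0],
  [1,0.003,0,0.006,0],
])

```text
time_s: 26.68
ee_pos: [587.3, 366.0, 26.9]
ee_rot: [-176.3, 26.1, -160.4]
force: [0.5, 0.6, -1.8]
gripper_width: 29.7
```

Call:
arm_command([
  [1,0.001,0,0.002,0],
  [1,0.0015,0,0.003,0],
  [1,0.0015,0,0.003,0],
])

```text
time_s: 26.93
ee_pos: [587.2, 365.9, 25.1]
ee_rot: [-176.3, 26.1, -160.4]
force: [0.0, -0.2, -1.0]
gripper_width: 29.8
```

Call:
arm_command([
  [1,0.001,0,0.002,0],
  [1,0.0015,0,0.003,0],
  [1,0.0015,0,0.003,0],
])

```text
time_s: 27.18
ee_pos: [587.2, 365.7, 23.2]
ee_rot: [-176.3, 26.1, -160.4]
force: [-0.0, -1.0, -2.0]
gripper_width: 30.4
```

Call:
arm_command([
  [1,0.001,0,0.002,0],
  [1,0.001,0,0.002,0],
  [1,0.001,0,0.002,0],
])

```text
time_s: 27.43
ee_pos: [587.3, 365.7, 23.0]
ee_rot: [-176.3, 26.2, -160.4]
force: [-3.9, -1.9, 4.6]
gripper_width: 30.1
```

```bash
python3 -c "
from h import *
show();pic('wrist','w16');pic('side','s16');show()
b=cv2.imread('pics/s16.png');cv2.imwrite('pics/s16c.png',cv2.resize(b[330:480,180:360],None,fx=4,fy=4))"
```

```text
t 27.43 pos [587.3 365.7  23. ] rot [-176.34   26.17 -160.37] F [-3.9 -1.9  4.6] w 30.1 q [ 36.1  30.1 108.4 -32.5  20.3 -44.1]
t 27.53 pos [587.3 365.7  23. ] rot [-176.34   26.17 -160.37] F [-3.7 -1.8  6.3] w 30.1 q [ 36.1  30.1 108.4 -32.5  20.3 -44.1]
```

View pics/w16.png

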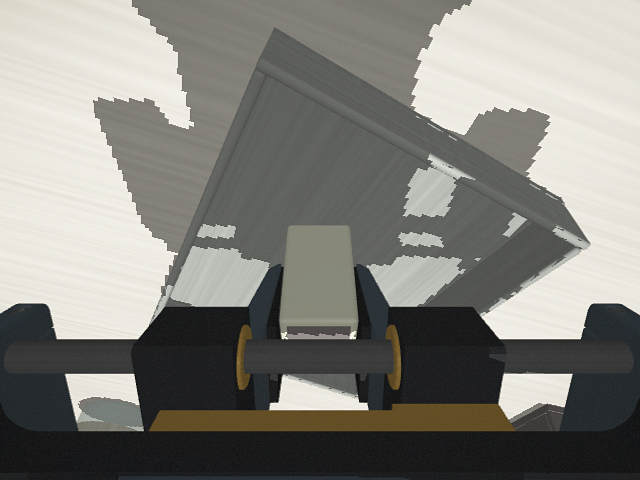

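The cassette has touched the tray floor: force stepped up to +6 N at z = 23.0, where predicted. I ease the grip, then open slowly.

Call:
arm_command([
  [1,0,0,0,0],
  [1,0,0,0,0],
  [0.66,0,0,0,0],
  [0.64,0,0,0,0],
  [0.62,0,0,0,0],
  [0.6,0,0,0,0],
  [0.56,0,0,0,0],
  [0.5,0,0,0,0],
], squeeze=4)

```text
time_s: 28.2
ee_pos: [587.4, 365.8, 23.0]
ee_rot: [-176.3, 26.2, -160.4]
force: [-0.2, 0.0, 0.9]
gripper_width: 43.9
```

Call:
arm_command([
  [0.42,0,0,0,0],
  [0.38,0,0,0,0],
  [0.35,0,0,0,0],
])

```text
time_s: 28.45
ee_pos: [587.4, 365.9, 23.0]
ee_rot: [-176.3, 26.2, -160.4]
force: [-0.2, 0.8, -0.7]
gripper_width: 58.5
```

```bash
python3 -c "
from h import *
show();pic('wrist','w17')"
```

```text
t 28.45 pos [587.4 365.9  23. ] rot [-176.35   26.18 -160.37] F [-0.2  0.8 -0.7] w 58.5 q [ 36.1  30.1 108.3 -32.5  20.3 -44.1]
```

View pics/w17.png

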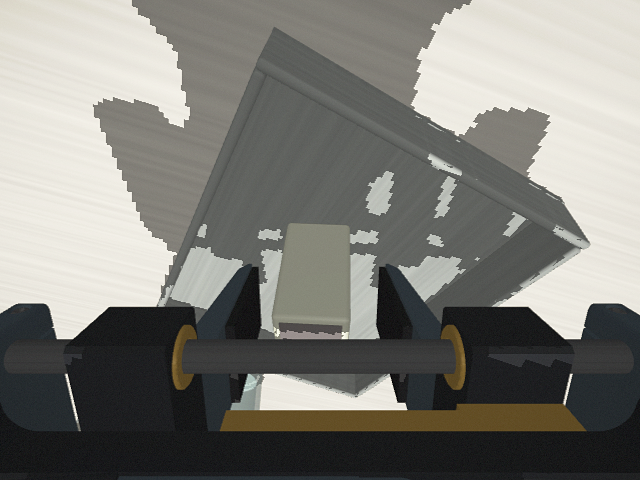

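The cassette stands free between the open fingers. I retract along the tool axis.

Call:
arm_command([
  [0.35,0,0,-0.02,0],
  [0.35,0,0,-0.05,0],
  [0.35,0,0,-0.1,0],
  [0.35,0,0,-0.16,0],
  [0.35,0,0,-0.22,0],
  [0.35,0,0,-0.28,0],
  [0.35,0,0,-0.34,0],
  [0.35,0,0,-0.36,0],
])

```text
time_s: 29.17
ee_pos: [508.6, 350.9, 189.5]
ee_rot: [-176.5, 26.6, -160.4]
force: [-0.5, 0.3, 0.5]
gripper_width: 59.0
```

Call:
arm_command([
  [0.35,0.05,0,-0.05,0],
  [0.35,0.1,0,-0.1,0],
  [0.35,0.14,0,-0.14,0],
  [0.35,0.16,0,-0.16,0],
  [0.35,0.16,0,-0.16,0],
])

```text
time_s: 29.58
ee_pos: [404.2, 319.0, 226.0]
ee_rot: [-176.6, 26.6, -160.3]
force: [-0.0, 0.0, 0.1]
gripper_width: 59.2
```

```bash
python3 -c "
from h import *
show();pic('wrist','w18');pic('side','s18');pic('scene','c18')
b=cv2.imread('pics/s18.png');cv2.imwrite('pics/s18c.png',cv2.resize(b[360:480,180:340],None,fx=4,fy=4))"
```

```text
t 29.58 pos [404.2 319.  226. ] rot [-176.57   26.62 -160.32] F [-0.   0.   0.1] w 59.2 q [ 46.6   2.1 114.  -21.8  43.4 -49. ]
```

View pics/s18.png

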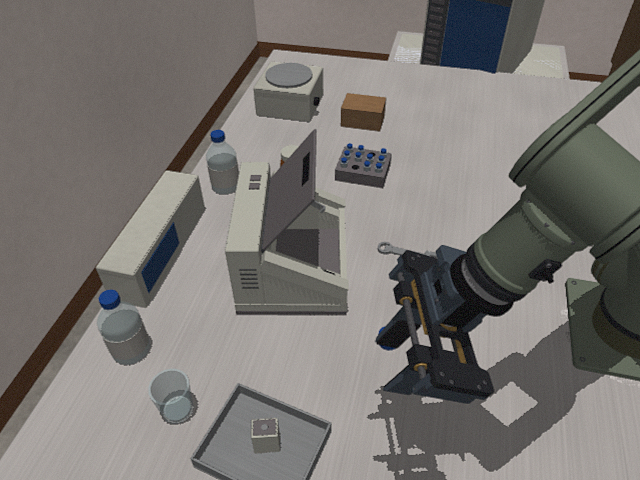

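View pics/c18.png

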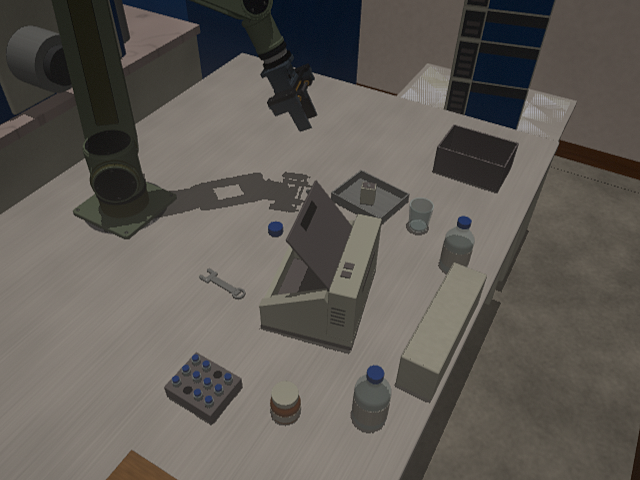

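View pics/w18.png

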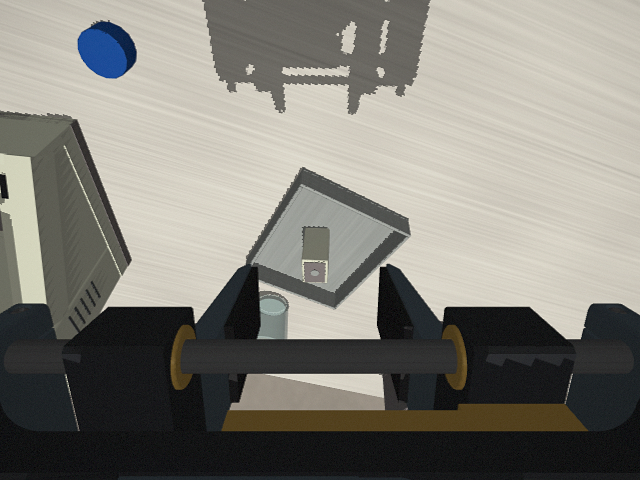

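All three views show the cassette upright near the middle of the tray: side (265,435), scene (368,193), wrist (315,255). The hatch is open and the cap, wrench, rack, beaker and jar are where they were. The arm is clear with no force on it, so I'm handing in.

```bash
python3 -c "
from h import *
print(env.job_done());show()"
```

```text
the job is handed in; nothing more can be done
None
the job is handed in; nothing more can be done
```

The cassette is standing upright near the middle of the steel tray and the hatch is fully open. I handed the job in at about 29.6 s of the 67 s allowed; no verdict was reported.

- **Hatch:** I pressed the dark strip with the closed fingers to its stop (about 15 N), then eased off. The finger stayed on the hatch at roughly 0.35–0.5 rad/s until the force fell to zero at the stop. The side view puts its corner within 2 pixels of where it should be at 1.4 rad.
- **Force on the way up:** it read lower than the 3–4 N described, about 1–3.5 N with around 1 N of noise. Three side views on the way up, and one at the stop, showed the hatch following the finger.
- **Tilt:** the moves only turn about the tool's own axis. I got the tilt of about 26.5° by asking for poses just past joint limits in free space. This cost about 9 s.
- **Grip:** the cassette stood about 10° off the console's direction. The jaws turned it straight as they closed, to a flush 30.0 mm.
- **Tilt in the hand:** the jaws were about 3° off level, so the cassette may have been slightly tilted in the hand. The views after release show it upright.
- **Placing:** it touched the tray floor at the predicted height with about 6 N, and I opened the fingers slowly.
- **Last checks:** the final pictures show the beaker, cap, wrench and vial rack where they were; the jar was checked in the scene view, since the hatch hides it in the side view. The arm was clear, with no force on it.
- **Measurement disagreement:** fitting the cassette's position with its height left free gave results 6–12 mm different. I used the fits with the height fixed, which agreed with each other to 1 mm.

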